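# Seal a tester tin in the bench press

### The job

The pink swatch has been left on the bed of the bench press: hang it back over the display rail, in the gap between the two other swatches. Then stand the pink-lidded tester tin upright and centred on the round mark under the press ram, seal its lid with a full pull of the press lever, ease the lever slowly back up to its rest (never let it spring back) and let go. Press the lid nowhere but under the ram, leave the sealed tin standing on the mark, and do not disturb the other tins or the brush.

Things in the scene. Friction and masses are not known exactly. Their poses are not given: they have to be found in the camera images.
- press: dark green bench press, fixed, 285 mm tall. Origin on the table under the ram axis; x points to its column (x 80 to 120 mm, 50 mm wide), y to its lever side. Bed 20 mm thick, x -70 to 130 mm, y -70 to 70 mm. Head overhead: x -25 to 125 mm, y -32 to 32 mm, z 210 to 285 mm
- ram_pad (a point): centre of the underside of the press's ram pad, 148 mm above the table at rest, 87 mm at full stroke. The pad is black rubber, round, 36 mm across, 12 mm thick, on a 20 mm steel rod that comes down out of the head
- bed_mark (a point): centre of the yellow-ringed round mark (66 mm across) on top of the press bed, 20 mm above the table, under the ram axis; axes as press
- press_lever (a joint): angle of the sprung press lever, rad: 0 at rest (arm points to the press's -x, 20 degrees above level), 1.1 at full stroke (grip down, 43 degrees below level). The ram goes down 55 mm per rad. The grip takes about 5 to 16 N; let go, the spring throws it back up
- lever_hinge (a point): point on the lever's hinge axis (which runs along the press's y), level with the middle of the grip sideways, 240 mm above the table; the head's hub ends 50 mm nearer the head. The grip circles it at 160 mm radius
- lever_grip (a point): middle of the red lever grip: a bar 22 mm in diameter and 80 mm long, parallel to the press's y. Its arm (a 14 mm rod, 53 mm to the side nearer the head) runs from the grip's inner end to the hub. Moves with the lever; at rest it is 295 mm above the table
- swatch: pink swatch: a rigid folded sheet, an upside-down U that straddles a bar. 60 mm long (its x), 32 mm wide (its y), 70 mm tall; walls 4 mm, so the slot, open below, is 24 mm wide and 66 mm deep. Origin at the centre of its underside; z up. Starts standing on the press bed under the ram
- rail: display rail, fixed: a 12 mm bar along its x, bar axis 150 mm above the table, on two 157 mm posts at x -140 and 140 mm (feet 60 mm across). Origin on the table under the bar's middle. Two fixed swatches, same form and size, hang centred at x -102 (light blue) and 102 mm (grey-green), tops 160 mm above the table, leaving a bare gap from x -72 to 72 mm
- rail_gap (a point): middle of the bare gap, on top of the rail's bar, 156 mm above the table; axes as rail. A swatch hanging here has its origin 66 mm below this point
- tin_pink: tester tin with pink lid and pink band: cylinder 56 mm in diameter, body 64 mm tall; the lid (52 mm across) stands up to 12 mm proud of the rim until sealed. Origin at the centre of its underside, z up. About 0.27 kg
- tin_lid (a joint): how far the pink lid is pushed into the tin, m: about 0 to 0.002 at the start (lid top 76 to 74 mm above the tin's underside), about 0.009 when sealed by a full stroke; it takes about 15 N and stays where it is left
- tin_yellow: bystander: tester tin with yellow lid, 56 mm in diameter, 67 mm tall, closed. Origin at the centre of its underside
- tin_blue: bystander: tester tin with blue lid, 56 mm in diameter, 67 mm tall, closed. Origin at the centre of its underside
- brush: bystander: paint brush lying flat, 200 mm long, along its x; under 40 mm tall; origin under its middle
Mind the look-alikes: they are no part of the job. Leave any blue look-alike of the swatch alone.

How it is judged:
By the outcome, as a careful person would: the job done as asked, in the order asked, and still so for the second after the job is handed in, with the robot touching nothing.
It also fails if it takes over 72 s, if anything falls off the work surface, if the arm or the gripper's body presses on something with over 40 N, if the wrist force passes 120 N, or if a joint passes its speed limit or range.

### The arm

A 7-joint arm with a two-finger parallel gripper is mounted at the origin on the work surface. World frame = base frame: x ahead of the robot, y to its left, z up, the work surface at z = 0. Lengths are in mm, angles in rad, forces in N, time in s.
With the tool pointing down it reaches from about 425 to 950 mm from the base axis. Payload 4.7 kg.
Tool frame: the origin (TCP) lies on the centre line of the jaws, within the pads' length; the fingertips stand 8 mm ahead of it and the grasp point (between the pads) lies 11 mm behind it; z points along the fingers, y is the line along which they close (so a half turn about z gives the same grasp; the last joint's range is limited). The gripper opens to 87 mm and grips with 3 to 60 N. Pads are 19 mm wide; open, the fingers measure 117 mm over their backs; the gripper's body (75 mm by 190 mm) begins 51 mm behind the grasp point.
Start: joints at [-1.172, 0.469, -0.049, 1.532, 0.024, 1.141, -0.082], TCP at [280, 614.205, 230.573] pointing down, gripper open.
Joint ranges: [-2.59, 2.59], [-0.33, 1.99], [-1.39, 1.29], [0.1, 2.45], [-1.04, 4.18], [0.21, 1.99], [-2.66, 2.66]. Speed limits (rad/s): [2.57, 2.57, 3.14, 3.14, 3.14, 3.14, 3.14].

### API

Orientations are given as a unit quaternion [w, x, y, z].
In Python, from plant import env gives the robot as it stands.
- The arm moves only by the tool step_arm, never from a script. Its argument "commands" is one flat list of numbers, 6 for each row, row after row: the shift along the tool's x, y, z in cm, then the turn, a rotation vector about the tool's x, y, z in degrees. A call has 1 to 10 rows; each row shifts and turns the commanded pose from where the row before left it, along the tool's axes as they then stand; what a row does not reach is not made up. A row lasts 1/12 s, in which the tool goes at most 41.7 mm and 7.16 degrees, less where a joint would pass 70% of its speed; a pose out of reach is approached as far as the arm can. A call with a gripper value outside its range is refused whole. "jaw" is the opening, from 0 (shut) to 1 (fully open), set as the call begins (left out, the last holds). The fingers move at their own pace and stop on an object; "newtons" is the grip in N (left out, the last holds). Time passes only in rows, so rows that do not move let the fingers close. It gives the time, the measured TCP pose, the force, the opening and the grip force at its end, in the units of the state.
- env.observe(): the state, without advancing time (a new reading comes with each control period).
- env.get_image(name): name is "scene" or "top" or "wrist"; returns the picture (420x560x3 uint8, red, green, blue); there is no depth.
- env.calibration(name): a dict with "K" (3x3 intrinsics, pixels), "k1" (the pictures are not rectified: a ray, as slopes to the right and down, at radius r is drawn at 1 + k1 r^2 times it, then the intrinsics apply), "camera_from_world" (4x4, takes a point from world to camera coordinates). Camera axes: x right, y down, z forward; pixel columns grow to the right and rows downward; lengths in mm; the calibration is good to about 2 mm. A picture is of the moment at which its call begins: read the wrist's pose just before it. calibration takes no time and is no camera call; for the wrist camera it gives the pose at the moment of the call.
- env.close_job(): hands the job in; it is judged then, once.
The state is a dict: "time": time; "joint_positions": joint angles; "joint_vel": joint speeds; "joint_efforts": joint torques, N m; "position": TCP position; "tcp_rot": TCP orientation; "ft_force": force on the tool from outside, world axes, zero at the start; "moment": the same for the moment, N m; "grip_width": finger opening in mm; "grip_force": force on a finger pad.
Only numpy, scipy, OpenCV 4.12 (cv2) and the standard library are available. Lean on these libraries where they do the work, as an engineer would, in place of code of your own. Each camera call takes 0.05 s, during which the arm holds its last target. There are 200 camera calls.

## Working session

There is one attempt and no reset: what is moved stays moved. The work goes in short steps, Python scripts to look and compute and a tool call to move; the robot and the scene stay as the last step left them, time stands still between calls to the robot, and variables do not carry over. Pictures are saved under pics/ and viewed, at most 10 in all, crops included, and the job is handed in when it is done.

Besides the shell and the picture viewer there is one more tool, called after "Call:" as name(argument=value, ...) on one line, values as JSON. step_arm: Moves the arm, as the interface text tells. Its arguments: {"type":"object","properties":{"commands":{"type":"array","items":{"type":"number"}},"jaw":{"type":"number"},"newtons":{"type":"number"}},"required":["commands"]}

```bash
mkdir -p pics; ls
cat > h.py <<'E'
import numpy as np, cv2
from plant import env
from scipy.spatial.transform import Rotation as R
def grab(n,name=None):
    c=env.calibration(n); im=np.array(env.get_image(n))
    if name: cv2.imwrite('pics/'+name,im[:,:,::-1])
    return im,c
def ray(c,u,v):
    K=np.array(c['K']);T=np.array(c['camera_from_world'])
    d=np.array([(u-K[0,2])/K[0,0],(v-K[1,2])/K[1,1]]);s=d.copy()
    for _ in range(20): s=d/(1+c['k1']*(s@s))
    w=T[:3,:3].T@np.array([*s,1]); return -T[:3,:3].T@T[:3,3], w/np.linalg.norm(w)
def onz(c,u,v,z):
    o,d=ray(c,u,v); return o+d*(z-o[2])/d[2]
def tri(c1,p1,c2,p2):
    o1,d1=ray(c1,*p1);o2,d2=ray(c2,*p2)
    s=np.linalg.lstsq(np.stack([d1,-d2],1),o2-o1,rcond=None)[0]
    a=o1+s[0]*d1;b=o2+s[1]*d2
    return (a+b)/2,np.linalg.norm(a-b)
def proj(c,P):
    T=np.array(c['camera_from_world']);p=T[:3,:3]@np.array(P,float)+T[:3,3];s=p[:2]/p[2]
    s=s*(1+c['k1']*(s@s));K=np.array(c['K']);return np.array([K[0,0]*s[0]+K[0,2],K[1,1]*s[1]+K[1,2]])
E
python3 - <<'E'
from h import *
np.set_printoptions(precision=3,suppress=True)
a,ca=grab('scene','scene.png');b,cb=grab('top','top.png');w,cw=grab('wrist','wrist.png')
for c in(ca,cb,cw):
    T=np.array(c['camera_from_world']);print(-T[:3,:3].T@T[:3,3],T[2,:3],c['K'][0][0],c['k1'])
cv2.imwrite('pics/all.png',np.hstack([a,b])[:,:,::-1][:, :] if 0 else cv2.resize(np.vstack([a,b]),None,fx=.7,fy=.7)[:,:,::-1])
print(env.observe())
E
```

```text
pics
[1004.564 -729.859  825.761] [-0.408  0.67  -0.621] 400.53569944243213 -0.10301185903561777
[ 415.486  -41.086 1321.121] [ 0.165 -0.002 -0.986] 405.03637088903747 0.03658161278938576
[210.384 646.467 383.849] [ 0.252 -0.117 -0.961] 294.5976492971938 -0.05460923868572425
{'time': 0.15, 'joint_positions': array([-1.172,  0.469, -0.049,  1.533,  0.024,  1.141, -0.082]), 'joint_vel': array([ 0.001, -0.001, -0.002, -0.005, -0.001, -0.001,  0.001]), 'joint_efforts': array([  0.   , -50.843,  -0.081, -23.642,  -0.061,   0.036,   0.   ]), 'position': array([279.837, 613.799, 229.764]), 'tcp_rot': array([-0.   ,  0.212,  0.977, -0.001]), 'ft_force': array([ 0.202, -1.153, -0.476]), 'moment': array([0.009, 0.006, 0.019]), 'grip_force': 0.0, 'grip_width': 86.95536078794655}
```

View pics/scene.png

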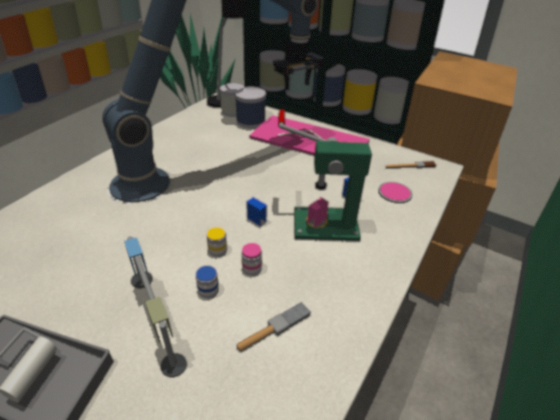

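View pics/top.png

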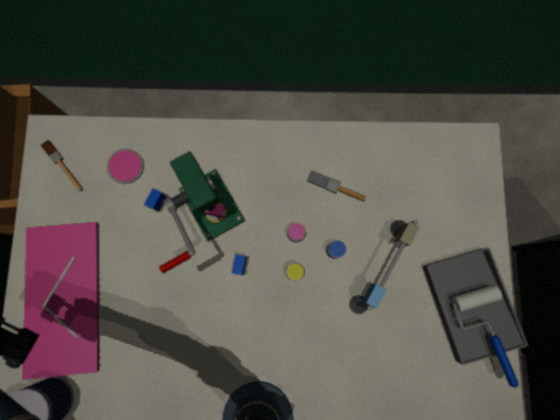

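The scene view shows the pink swatch on the press bed at (318,212), the pink tin at (252,258) and the rail between (133,245) and (170,365). In the top view these are at (214,210), (297,232), and (362,302) to (398,228).

Things that could be mistaken for them: pink disc (395,191), pink mat (310,137), blue swatch-likes (257,211) and (347,187), blue tin (207,280), yellow tin (217,240). My choice is the pink U on the bed and the small tin with the pink lid. Next is a close crop to check.

Run:
```python
from h import *
a=cv2.imread('pics/scene.png');b=cv2.imread('pics/top.png')
f=lambda i,x0,y0,w,h:cv2.resize(i[y0:y0+h,x0:x0+w],(400,300),interpolation=cv2.INTER_CUBIC)
m=np.vstack([np.hstack([f(a,270,130,120,120) if 0 else f(a,260,135,150,112),f(b,140,145,180,135)]),np.hstack([f(a,100,230,200,150),f(b,280,200,150,112)])])
cv2.imwrite('pics/crop.png',np.clip(m*1.5,0,255).astype(np.uint8))
```

```text
(no output)
```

View pics/crop.png

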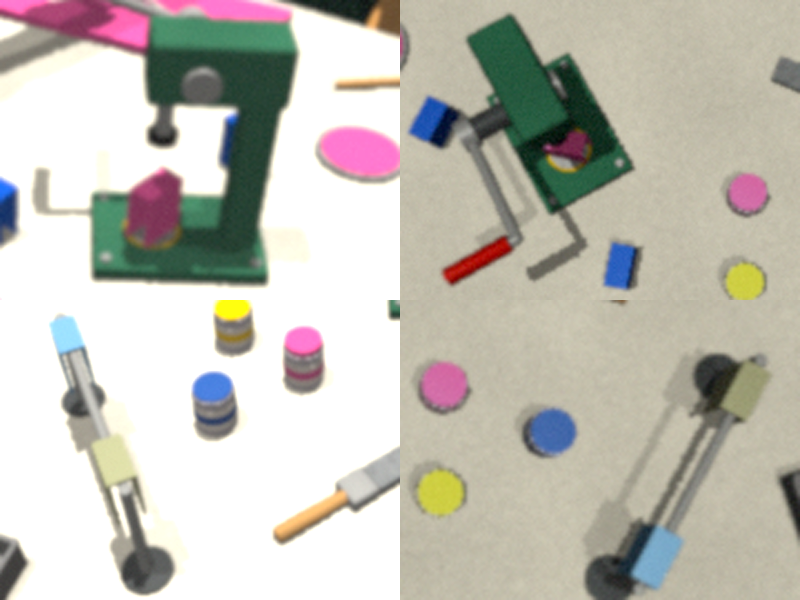

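Choice confirmed: a dark pink U stands on the yellow ring under the ram, and the pink-lidded tin stands at the right of that crop. Now for the measurements.

```bash
cat > m.py <<'E'
from h import *
np.set_printoptions(precision=1,suppress=True)
a,ca=grab('scene');b,cb=grab('top')
def blob(im,lo,hi,box=None,smin=90,vmin=60):
    h=cv2.cvtColor(im,cv2.COLOR_RGB2HSV);H,S,V=[h[:,:,i].astype(int) for i in range(3)]
    m=((H>=lo)&(H<=hi) if lo<=hi else (H>=lo)|(H<=hi))&(S>=smin)&(V>=vmin)
    if box: k=np.zeros_like(m);k[box[1]:box[3],box[0]:box[2]]=1;m&=k
    return m.astype(np.uint8)
def cen(m):
    y,x=np.nonzero(m);return np.array([x.mean(),y.mean()]),len(x)
def ends(m):
    (c,s,ang)=r=cv2.minAreaRect(np.argwhere(m)[:,::-1].astype(np.float32));p=cv2.boxPoints(r)
    d=[np.linalg.norm(p[0]-p[1]),np.linalg.norm(p[1]-p[2])]
    return ((p[0]+p[1])/2,(p[2]+p[3])/2) if d[0]<d[1] else ((p[1]+p[2])/2,(p[3]+p[0])/2)
E
python3 - <<'E'
from m import *
# bed corners top view
for p in [(208.9,240.4),(244.9,220.6),(215.6,170.7)]: print('bed',onz(cb,*p,20))
for nm,im,c,box in (('top',b,cb,(190,190,240,235)),('scene',a,ca,(295,200,345,250))):
    m=blob(im,18,32,box,100,70); y,x=np.nonzero(m)
    P=np.array([onz(c,u,v,20)[:2] for u,v in zip(x,y)])
    if len(P)>8:
        A=np.c_[2*P,np.ones(len(P))];s=np.linalg.lstsq(A,(P**2).sum(1),rcond=None)[0]
        print('ring',nm,len(P),s[:2],np.sqrt(s[2]+s[:2]@s[:2]))
m=blob(b,175,5,(155,245,195,275),150); print('grip top',cen(m),[onz(cb,*e,295+5) for e in ends(m)])
ms=blob(a,175,5,(260,90,300,130),150); print('grip scene',cen(ms),ends(ms))
print(tri(ca,cen(ms)[0],cb,cen(m)[0]))
for nm,lo,hi,bx,z in (('pink',145,172,(280,215,312,248),76),('yel',22,35,(280,255,312,285),67),('blue',105,125,(322,235,352,262),67)):
    m=blob(b,lo,hi,bx,80); q,n=cen(m); print(nm,q,n,onz(cb,*q,z), 'diam',2*np.sqrt(n/np.pi))
    bs={'pink':(238,240,266,262),'yel':(204,225,230,243),'blue':(192,262,222,284)}[nm]
    m=blob(a,lo,hi,bs,80,120); q2,n2=cen(m); print('   scene',q2,n2,onz(ca,*q2,z),tri(ca,q2,cb,q))
# swatch pink on bed
m=blob(a,145,172,(300,190,335,240),80); y,x=np.nonzero(m);print('sw scene',cen(m),x.min(),x.max(),y.min(),y.max())
m2=blob(b,145,172,(195,190,240,230),80);print('sw top',cen(m2),cv2.minAreaRect(np.argwhere(m2)[:,::-1].astype(np.float32)))
# rail swatches tops, from top
m=blob(b,95,112,(355,275,390,312),60);q,n=cen(m);print('ltblue',q,n,onz(cb,*q,160),cv2.minAreaRect(np.argwhere(m)[:,::-1].astype(np.float32)))
m=blob(b,22,40,(395,215,425,250),50);q,n=cen(m);print('grygrn',q,n,onz(cb,*q,160))
E
```

```text
bed [532.6 167.9  20. ]
bed [598.6  54.2  20. ]
bed [763.6 155.6  20. ]
ring top 26 [620.3 153.4] 25.919913564697087
ring scene 13 [627.9 148.5] 28.646435422893145
grip top (array([174.4, 261.8]), 222) [array([472.5, 173.2, 300. ]), array([433. , 239.8, 300. ])]
grip scene (array([281.3, 115.3]), 64) (array([281.5, 109. ], dtype=float32), array([281.5, 122. ], dtype=float32))
(array([453.6, 205.9, 304.6]), np.float64(2.2008971658995455))
pink [296.1 231.2] 221 [ 560.1 -109.    76. ] diam 16.774562271083887
   scene [251.1 249.8] 217 [ 564.8 -114.    76. ] (array([ 561. , -109.2,   69.9]), np.float64(0.582726229284811))
yel [294.8 271.4] 242 [ 437.6 -106.4   67. ] diam 17.55346033766304
   scene [215.7 233. ] 203 [ 439.  -106.8   67. ] (array([ 437.9, -106.2,   65.9]), np.float64(0.8498234023763507))
blue [336.8 248.5] 211 [ 509.4 -235.6   67. ] diam 16.39065416446578
   scene [205.8 273.2] 229 [ 512.  -238.2   67. ] (array([ 509.8, -236.1,   63.7]), np.float64(0.2148002308148162))
sw scene (array([317.7, 211.5]), 379) 308 326 198 225
sw top (array([216.2, 209.9]), 103) ((214.0, 209.0), (10.0, 18.0), 90.0)
ltblue [375.5 295.6] 254 [ 372.9 -327.7  160. ] ((375.5436096191406, 295.56195068359375), (11.9202241897583, 21.19903564453125), 28.300756454467773)
grygrn [408.9 233.2] 229 [ 550.1 -428.2  160. ]
```

```bash
cat > plan.py <<'E'
from h import *
np.set_printoptions(precision=2,suppress=True)
PR=np.array([626.,148.,0]);PYAW=30.7
def press(x,y,z):
    a=np.radians(PYAW);return PR+np.array([x*np.cos(a)-y*np.sin(a),x*np.sin(a)+y*np.cos(a),z])
def tool(head,th,roll=0):
    "z_tool along heading, th deg below level; x_tool back/down side (camera low); roll about z"
    a,t=np.radians([head,th]);h=np.array([np.cos(a),np.sin(a),0]);u=np.array([0,0,1.])
    z=np.cos(t)*h-np.sin(t)*u;x=-np.sin(t)*h-np.cos(t)*u
    return R.from_matrix(np.c_[x,np.cross(z,x),z])*R.from_euler('z',roll,degrees=True)
def now(o=None):
    o=o or env.observe();q=o['tcp_rot'];return np.array(o['position']),R.from_quat([q[1],q[2],q[3],q[0]])
def rows(wps,start=None,n=None):
    "wps: list of (grasp point, R[, n]); prints rows from the current (or last commanded) pose"
    p,r=start or now()
    for w in wps:
        g,rt=w[0],w[1];pt=np.array(g)+11*rt.apply([0,0,1]);rv=(r.inv()*rt).as_rotvec(degrees=True)
        N=w[2] if len(w)>2 else int(np.ceil(max(np.linalg.norm(pt-p)/39,np.linalg.norm(rv)/6.9,1)))
        d=(pt-p)/N;st=R.from_rotvec(rv/N,degrees=True)
        print('# N',N,'to tcp',pt)
        for i in range(N):
            print(', '.join('%.2f'%v for v in [*(r.inv().apply(d)/10),*(rv/N)])+',');r=r*st
        p,r=pt,rt
E
python3 - <<'E'
from plan import *
p,r=now()
V=tool(31,55)
print(r.as_matrix())
mid=np.array([400,250,371.])
rows([(mid,r),(press(-200,0,110),V)],start=(p,r))
E
```

```text
[[-0.91  0.41 -0.  ]
 [ 0.41  0.91 -0.  ]
 [-0.   -0.   -1.  ]]
# N 11 to tcp [400.   249.99 360.  ]
-2.37, -2.56, -1.18, 0.00, 0.00, 0.00,
-2.37, -2.56, -1.18, 0.00, 0.00, 0.00,
-2.37, -2.56, -1.18, 0.00, 0.00, 0.00,
-2.37, -2.56, -1.18, 0.00, 0.00, 0.00,
-2.37, -2.56, -1.18, 0.00, 0.00, 0.00,
-2.37, -2.56, -1.18, 0.00, 0.00, 0.00,
-2.37, -2.56, -1.18, 0.00, 0.00, 0.00,
-2.37, -2.56, -1.18, 0.00, 0.00, 0.00,
-2.37, -2.56, -1.18, 0.00, 0.00, 0.00,
-2.37, -2.56, -1.18, 0.00, 0.00, 0.00,
-2.37, -2.56, -1.18, 0.00, 0.00, 0.00,
# N 10 to tcp [459.44  49.14 100.99]
-1.37, -1.58, 2.59, -1.70, -3.22, -5.37,
-1.07, -1.77, 2.61, -1.70, -3.22, -5.37,
-0.75, -1.93, 2.61, -1.70, -3.22, -5.37,
-0.42, -2.06, 2.58, -1.70, -3.22, -5.37,
-0.07, -2.16, 2.53, -1.70, -3.22, -5.37,
0.27, -2.23, 2.46, -1.70, -3.22, -5.37,
0.62, -2.26, 2.37, -1.70, -3.22, -5.37,
0.96, -2.25, 2.26, -1.70, -3.22, -5.37,
1.29, -2.21, 2.13, -1.70, -3.22, -5.37,
1.61, -2.14, 1.98, -1.70, -3.22, -5.37,
```

Call:
step_arm(commands=[-2.6, -2.8, -1.4, 0, 0, 0, -2.6, -2.8, -1.4, 0, 0, 0, -2.6, -2.8, -1.4, 0, 0, 0, -2.6, -2.8, -1.4, 0, 0, 0, -2.6, -2.8, -1.4, 0, 0, 0, -2.6, -2.8, -1.3, 0, 0, 0, -2.6, -2.8, -1.3, 0, 0, 0, -2.6, -2.8, -1.3, 0, 0, 0, -2.6, -2.8, -1.3, 0, 0, 0, -2.6, -2.8, -1.3, 0, 0, 0], jaw=1, newtons=25)

```text
time: 1.08
position: [400.5, 249.5, 366.3]
tcp_rot: [0.0, 0.212, 0.977, 0.0]
ft_force: [0.4, -0.5, 0.6]
grip_width: 87.3
grip_force: 0.0
```

Run:
```python
from plan import *
p,r=now();print(p)
V=tool(31,55)
rows([(np.array([420,10,371.]),V),(press(-200,0,110),V,7)])
```

```text
[400.54 249.53 366.31]
# N 10 to tcp [425.41  13.25 361.99]
-1.21, -2.05, 0.04, -1.69, -3.22, -5.37,
-1.01, -2.15, 0.04, -1.69, -3.22, -5.37,
-0.80, -2.24, 0.03, -1.69, -3.22, -5.37,
-0.58, -2.30, -0.00, -1.69, -3.22, -5.37,
-0.37, -2.35, -0.04, -1.69, -3.22, -5.37,
-0.15, -2.37, -0.10, -1.69, -3.22, -5.37,
0.06, -2.37, -0.16, -1.69, -3.22, -5.37,
0.27, -2.35, -0.24, -1.69, -3.22, -5.37,
0.48, -2.30, -0.33, -1.69, -3.22, -5.37,
0.67, -2.24, -0.43, -1.69, -3.22, -5.37,
# N 7 to tcp [459.44  49.14 100.99]
1.58, 0.19, 3.44, 0.00, 0.00, 0.00,
1.58, 0.19, 3.44, 0.00, 0.00, 0.00,
1.58, 0.19, 3.44, 0.00, 0.00, 0.00,
1.58, 0.19, 3.44, 0.00, 0.00, 0.00,
1.58, 0.19, 3.44, 0.00, 0.00, 0.00,
1.58, 0.19, 3.44, 0.00, 0.00, 0.00,
1.58, 0.19, 3.44, 0.00, 0.00, 0.00,
```

Call:
step_arm(commands=[-1.2, -2.1, 0, -1.7, -3.2, -5.4, -1.0, -2.1, 0, -1.7, -3.2, -5.4, -0.8, -2.2, 0, -1.7, -3.2, -5.4, -0.6, -2.3, 0, -1.7, -3.2, -5.4, -0.4, -2.3, 0, -1.7, -3.2, -5.4, -0.2, -2.4, -0.1, -1.7, -3.2, -5.4, 0.1, -2.4, -0.2, -1.7, -3.2, -5.4, 0.3, -2.3, -0.2, -1.7, -3.2, -5.4, 0.5, -2.3, -0.3, -1.7, -3.2, -5.4, 0.7, -2.2, -0.4, -1.7, -3.2, -5.4])

```text
time: 1.92
position: [419.1, 47.6, 360.8]
tcp_rot: [0.249, -0.201, 0.944, 0.077]
ft_force: [0.2, 0.2, -0.3]
grip_width: 86.8
grip_force: 0.0
```

Call:
step_arm(commands=[1.6, 0.2, 3.4, 0, 0, 0, 1.6, 0.2, 3.4, 0, 0, 0, 1.6, 0.2, 3.4, 0, 0, 0, 1.6, 0.2, 3.4, 0, 0, 0, 1.6, 0.2, 3.4, 0, 0, 0, 1.6, 0.2, 3.4, 0, 0, 0, 1.6, 0.2, 3.4, 0, 0, 0, 0, 0, 0, 0, 0, 0])

```text
time: 2.58
position: [426.3, 69.4, 184.8]
tcp_rot: [0.248, -0.206, 0.944, 0.064]
ft_force: [0.1, -1.2, -0.3]
grip_width: 87.0
grip_force: 0.0
```

Run:
```python
from plan import *
p,r=now();print(p,r.as_matrix())
im,c=grab('wrist','w1.png')
for n,P in dict(mark=press(0,0,20),c1=press(-70,70,20),c2=press(-70,-70,20),pad=press(0,0,148)).items(): print(n,proj(c,P))
```

```text
[426.28  69.44 184.82] [[-0.79 -0.42  0.44]
 [-0.36  0.91  0.22]
 [-0.49  0.02 -0.87]]
mark [266.8  255.54]
c1 [313.25 219.68]
c2 [207.99 228.36]
pad [266.08 342.44]
```

View pics/w1.png

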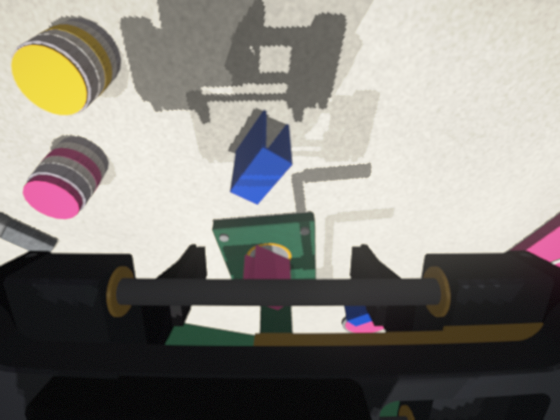

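The wrist view shows the bed at (265,225), the pink swatch end at (267,262) roughly square to the bed, and the gripper's wide body. A blue look-alike at (262,165) stands in the approach lane.

Run:
```python
from plan import *
from m import *
o=env.observe();print(o['joint_positions'])
m=blob(b,108,125,(228,250,250,280),120,40);q=cen(m)[0];ms=blob(a,108,125,(244,195,270,226),120,40);q2=cen(ms)[0]
print('blue',q,q2,tri(ca,q2,cb,q),[onz(cb,*x,40) for x in cv2.boxPoints(cv2.minAreaRect(np.argwhere(m)[:,::-1].astype(np.float32)))])
cv2.imwrite('pics/x.png',np.hstack([cv2.resize(a[180:260,290:370],(400,400),interpolation=cv2.INTER_CUBIC),cv2.resize(b[185:235,190:240],(400,400),interpolation=cv2.INTER_CUBIC)])[:,:,::-1]*1)
```

```text
[-0.1 -0.1 -0.1  2.4 -0.6  0.3  2.4]
blue [238.7 264.1] [255.7 210.4] (array([457.1,  67.8,  38.9]), np.float64(2.2101928986959005)) [array([431.5,  89.3,  40. ]), array([489. ,  79.7,  40. ]), array([482.9,  46.2,  40. ]), array([425.5,  56.2,  40. ])]
```

View pics/x.png

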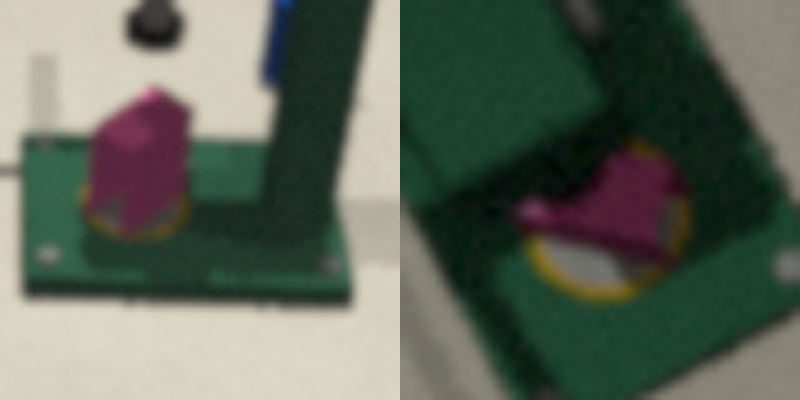

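The swatch crops agree: its long axis bears about 72° (41° off the press x axis). The U end faces the scene camera at left, (310,215), and its long edge in the top view runs from (205,211) to (224,217). I'll approach along heading 72° with the wrist flipped.

Run:
```python
from plan import *
g=np.array([617,150,85.])-165*np.array([.309,.951,0])
rows([(np.array([500,0,280.]),tool(-40,88)),(g+[0,0,75],tool(72,48,180)),(g,tool(72,48,180))])
```

```text
# N 11 to tcp [500.29  -0.25 269.01]
-0.67, -0.83, -0.49, 1.72, 2.21, 5.69,
-0.73, -0.78, -0.50, 1.72, 2.21, 5.69,
-0.78, -0.72, -0.50, 1.72, 2.21, 5.69,
-0.83, -0.65, -0.51, 1.72, 2.21, 5.69,
-0.87, -0.58, -0.53, 1.72, 2.21, 5.69,
-0.91, -0.51, -0.54, 1.72, 2.21, 5.69,
-0.93, -0.43, -0.57, 1.72, 2.21, 5.69,
-0.95, -0.36, -0.59, 1.72, 2.21, 5.69,
-0.96, -0.28, -0.62, 1.72, 2.21, 5.69,
-0.96, -0.21, -0.65, 1.72, 2.21, 5.69,
-0.95, -0.13, -0.68, 1.72, 2.21, 5.69,
# N 12 to tcp [568.29   0.09 151.83]
-0.40, 0.37, 0.99, -1.98, 3.22, 5.44,
-0.42, 0.37, 0.98, -1.98, 3.22, 5.44,
-0.44, 0.38, 0.97, -1.98, 3.22, 5.44,
-0.46, 0.39, 0.96, -1.98, 3.22, 5.44,
-0.47, 0.40, 0.95, -1.98, 3.22, 5.44,
-0.49, 0.41, 0.93, -1.98, 3.22, 5.44,
-0.50, 0.43, 0.92, -1.98, 3.22, 5.44,
-0.51, 0.44, 0.91, -1.98, 3.22, 5.44,
-0.52, 0.46, 0.89, -1.98, 3.22, 5.44,
-0.52, 0.48, 0.88, -1.98, 3.22, 5.44,
-0.52, 0.50, 0.87, -1.98, 3.22, 5.44,
-0.52, 0.52, 0.86, -1.98, 3.22, 5.44,
# N 2 to tcp [568.29   0.09  76.83]
-2.51, -0.00, 2.79, 0.00, 0.00, 0.00,
-2.51, -0.00, 2.79, 0.00, 0.00, 0.00,
```

Call:
step_arm(commands=[-0.7, -0.9, -0.5, 1.9, 2.4, 6.3, -0.8, -0.9, -0.5, 1.9, 2.4, 6.3, -0.9, -0.8, -0.5, 1.9, 2.4, 6.3, -0.9, -0.7, -0.6, 1.9, 2.4, 6.3, -1.0, -0.6, -0.6, 1.9, 2.4, 6.3, -1.0, -0.5, -0.6, 1.9, 2.4, 6.3, -1.0, -0.5, -0.6, 1.9, 2.4, 6.3, -1.0, -0.4, -0.7, 1.9, 2.4, 6.3, -1.0, -0.3, -0.7, 1.9, 2.4, 6.3, -1.0, -0.2, -0.7, 1.9, 2.4, 6.3])

```text
time: 3.57
position: [491.5, 18.9, 260.8]
tcp_rot: [0.047, 0.274, 0.96, 0.006]
ft_force: [0.5, 0.9, 1.0]
grip_width: 86.8
grip_force: 0.0
```

Run:
```python
from plan import *
g=np.array([617,150,85.])-165*np.array([.309,.951,0])
print(env.observe()['joint_positions'],now()[0])
rows([(g+[0,0,75],tool(72,48,180)),])
```

```text
[ 0.02  0.1  -0.17  1.97  0.05  0.98  0.83] [491.52  18.89 260.78]
# N 13 to tcp [568.29   0.09 151.83]
-0.50, 0.16, 0.89, -1.76, 2.95, 5.73,
-0.53, 0.18, 0.87, -1.76, 2.95, 5.73,
-0.56, 0.21, 0.85, -1.76, 2.95, 5.73,
-0.58, 0.24, 0.83, -1.76, 2.95, 5.73,
-0.59, 0.27, 0.80, -1.76, 2.95, 5.73,
-0.60, 0.31, 0.78, -1.76, 2.95, 5.73,
-0.61, 0.35, 0.76, -1.76, 2.95, 5.73,
-0.61, 0.38, 0.74, -1.76, 2.95, 5.73,
-0.61, 0.42, 0.72, -1.76, 2.95, 5.73,
-0.60, 0.46, 0.70, -1.76, 2.95, 5.73,
-0.59, 0.50, 0.69, -1.76, 2.95, 5.73,
-0.57, 0.54, 0.67, -1.76, 2.95, 5.73,
-0.55, 0.57, 0.66, -1.76, 2.95, 5.73,
```

Call:
step_arm(commands=[-0.5, 0.2, 0.9, -1.8, 2.9, 5.7, -0.5, 0.2, 0.9, -1.8, 2.9, 5.7, -0.6, 0.2, 0.9, -1.8, 2.9, 5.7, -0.6, 0.2, 0.8, -1.8, 2.9, 5.7, -0.6, 0.3, 0.8, -1.8, 2.9, 5.7, -0.6, 0.3, 0.8, -1.8, 2.9, 5.7, -0.6, 0.3, 0.8, -1.8, 2.9, 5.7, -0.6, 0.4, 0.7, -1.8, 2.9, 5.7, -0.6, 0.4, 0.7, -1.8, 2.9, 5.7, -0.6, 0.5, 0.7, -1.8, 2.9, 5.7])

```text
time: 4.4
position: [551.7, 4.5, 175.2]
tcp_rot: [-0.153, 0.672, 0.685, 0.236]
ft_force: [-0.4, -0.1, -0.3]
grip_width: 87.4
grip_force: 0.0
```

Call:
step_arm(commands=[-0.6, 0.5, 0.7, -1.8, 2.9, 5.7, -0.6, 0.5, 0.7, -1.8, 2.9, 5.7, -0.6, 0.6, 0.7, -1.8, 2.9, 5.7, 0, 0, 0, 0, 0, 0])

```text
time: 4.73
position: [567.3, -1.6, 145.8]
tcp_rot: [-0.207, 0.754, 0.552, 0.29]
ft_force: [0.0, 0.3, -1.2]
grip_width: 86.9
grip_force: 0.0
```

Run:
```python
from plan import *
print(env.observe()['joint_positions'],now()[0],now()[1].as_matrix())
im,c=grab('wrist','w2.png')
for n,P in dict(mark=press(0,0,20),sw=[617,150,90],pad=press(0,0,148)).items(): print(n,proj(c,P))
```

```text
[ 0.37  0.46 -0.1   2.   -0.93  0.91  0.65] [567.28  -1.6  145.82] [[ 0.22  0.95  0.21]
 [ 0.71 -0.31  0.63]
 [ 0.66  0.01 -0.75]]
mark [285.96 164.5 ]
sw [278.91 123.82]
pad [290.97  73.17]
```

View pics/w2.png

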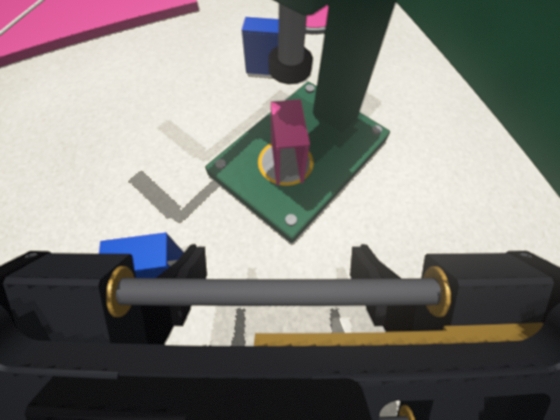

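The view shows the swatch top face at about (272,101)-(300,100)-(306,140)-(275,142), the ring at (285,162) and the pad at (291,62). The predicted mark (286,164) agrees.

Run:
```python
from plan import *
from m import *
im=cv2.imread('pics/w2.png')[:,:,::-1].copy();c=env.calibration('wrist')
m=blob(im,140,175,(255,90,325,195),70,50)
V=cv2.cvtColor(im,cv2.COLOR_RGB2HSV)[:,:,2]
print(V[95:190:6,285:303:6].T*m[95:190:6,285:303:6].T)
for t in (0,105,120):
    mm=(m*(V>t)).astype(np.uint8)
    cs=max(cv2.findContours(mm,0,1)[0],key=cv2.contourArea)
    ap=cv2.approxPolyDP(cs,2.5,True)[:,0]
    print(t,[(tuple(int(i) for i in q),onz(c,*q,90)[:2].round(1)) for q in ap])
for q in [(208,168),(293,236),(388,131),(308,82)]: print('bed',onz(c,*q,20))
mr=blob(im,18,32,(250,130,325,195),100,70);y,x=np.nonzero(mr)
P=np.array([onz(c,u,v,20)[:2] for u,v in zip(x,y)]);A=np.c_[2*P,np.ones(len(P))];s=np.linalg.lstsq(A,(P**2).sum(1),rcond=None)[0]
print('ring',s[:2],np.sqrt(s[2]+s[:2]@s[:2]),len(P))
```

```text
[[  0 108 108 107 107 140 142 143 142   0   0   0   0   0   0   0]
 [  0 104 108 106 107 128 141 141 141   0   0   0   0   0   0   0]
 [  0 106 105 107 105 124 139 141 140  88  86  84   0   0   0   0]]
0 [((299, 100), array([649.3, 182.3])), ((271, 102), array([620.1, 187.8])), ((277, 184), array([596.2,  89.9])), ((279, 150), array([609.3, 125.4])), ((285, 147), array([615.9, 127.2])), ((295, 149), array([624.3, 122.2])), ((303, 181), array([619.6,  86.2])), ((309, 140), array([640.9, 128.7]))]
105 [((271, 102), array([620.1, 187.8])), ((276, 149), array([606.9, 127.4])), ((306, 146), array([635.6, 122.6])), ((306, 129), array([642.8, 142.6])), ((299, 122), array([639.1, 153.2])), ((301, 120), array([642. , 155.2])), ((295, 121), array([635.7, 155.6])), ((301, 115), array([644.2, 161.6])), ((296, 107), array([642.9, 173.6])), ((299, 107), array([645.9, 172.7])), ((298, 101), array([647.8, 181.2]))]
120 [((271, 102), array([620.1, 187.8])), ((276, 146), array([608. , 130.8])), ((307, 144), array([637.3, 124.6])), ((304, 127), array([641.8, 145.6])), ((286, 124), array([625.7, 154.4])), ((277, 114), array([621.1, 169.8])), ((280, 105), array([627.8, 181. ]))]
bed [537.  176.3  20. ]
bed [606.9  63.3  20. ]
bed [773.8 166.5  20. ]
bed [703.8 282.2  20. ]
ring [628.9 158.5] 31.801773366049584 366
```

Run:
```python
from plan import *
a=env.calibration('scene');b=env.calibration('top');c=env.calibration('wrist')
S=dict(A=[(294.4,207.6),(208.9,240.4),(208,168)],B=[(295,236),(244.9,220.6),(293,236)],C=[(360,238),(215.6,170.7),(388,131)])
for k,(s,t,w) in S.items():
    print(k,'scene',onz(a,*s,20)[:2],'top',onz(b,*t,20)[:2],'wrist',onz(c,*w,20)[:2]);print('  tri st',*tri(a,s,b,t),'sw',*tri(a,s,c,w),'tw',*tri(b,t,c,w))
P=press(-70,-70,20);print(proj(a,P),proj(b,P),proj(c,P))
```

```text
A scene [538.74 166.95] top [532.6  167.88] wrist [537.04 176.29]
  tri st [534.79 169.86  15.9 ] 4.432117535959265 sw [535.28 178.43  12.92] 5.731924600415564 tw [534.64 166.87  31.38] 6.275454243304476
B scene [607.36  51.14] top [598.59  54.23] wrist [606.89  63.35]
  tri st [601.82  56.31  12.69] 5.31353417836896 sw [605.46  62.7   12.42] 8.128726249504508 tw [596.97  51.15  55.47] 6.76201021656461
C scene [773.66 150.  ] top [763.55 155.56] wrist [773.85 166.54]
  tri st [768.74 158.54  10.1 ] 5.632899297208092 sw [772.76 162.98  15.6 ] 11.430483097961789 tw [758.28 152.29  40.48] 0.535295692256234
[293.46 235.09] [245.59 219.71] [291.62 246.89]
```

Run:
```python
from plan import *
from m import *
p0=now()[0]; im,c=grab('wrist','w3.png'); p1=now()[0]; print(p0,p1)
mr=blob(im,18,32,(250,130,325,195),100,70);y,x=np.nonzero(mr)
P=np.array([onz(c,u,v,20)[:2] for u,v in zip(x,y)]);A=np.c_[2*P,np.ones(len(P))];s=np.linalg.lstsq(A,(P**2).sum(1),rcond=None)[0]
print('ring',s[:2],np.sqrt(s[2]+s[:2]@s[:2]),len(P), x.mean(),y.mean())
old=cv2.imread('pics/w2.png')[:,:,::-1];print(np.abs(old.astype(int)-im).mean())
T=np.array(c['camera_from_world']);C=-T[:3,:3].T@T[:3,3];p,r=now();print('cam in tool',r.inv().apply(C-p),r.inv().apply(T[2,:3]))
# pink tin lid check in w1 / yellow: none. green mask corners
for im2,cc,bx in((a,ca,(285,200,370,250)),(b,cb,(170,150,255,250)),(im,c,(195,70,400,245))):
    g=blob(im2,60,90,bx,100,30);k=max(cv2.findContours(g,0,1)[0],key=cv2.contourArea);print(cv2.approxPolyDP(cv2.convexHull(k),3,True)[:,0].tolist())
```

```text
[569.2   1.3 150.1] [569.2   1.3 150.1]
ring [626.8 152.3] 31.381330610573624 352 280.62784090909093 173.4090909090909
6.548093820861678
cam in tool [  76.9   -0.5 -153.6] [-0.3  0.   1. ]
[[357, 200], [358, 238], [296, 235], [296, 210]]
[[187, 153], [215, 170], [243, 219], [208, 239], [171, 163]]
[[290, 212], [278, 211], [248, 191], [242, 183], [251, 164], [255, 162], [289, 204]]
```

Run:
```python
from plan import *
from m import *
im=cv2.imread('pics/w3.png')[:,:,::-1].copy();c=env.calibration('wrist')
m=blob(im,140,175,(240,90,325,210),70,50)
k=max(cv2.findContours(m,0,1)[0],key=cv2.contourArea);ap=cv2.approxPolyDP(cv2.convexHull(k),2.5,True)[:,0]
print([(q.tolist(),onz(c,*map(float,q),90)[:2],onz(c,*map(float,q),20)[:2]) for q in ap])
V=cv2.cvtColor(im,cv2.COLOR_RGB2HSV)[:,:,2];mm=(m*(V>115)).astype(np.uint8);y,x=np.nonzero(mm)
q=cv2.approxPolyDP(cv2.convexHull(np.c_[x,y].astype(np.int32)),3,True)[:,0];print([(t.tolist(),onz(c,*map(float,t),90)[:2]) for t in q])
g=blob(im,55,95,(180,70,420,270),80,20);k=max(cv2.findContours(g,0,1)[0],key=cv2.contourArea);k=cv2.approxPolyDP(cv2.convexHull(k),4,True)[:,0]
print('bed',[(t.tolist(),onz(c,*map(float,t),20)[:2]) for t in k])
print('pred pad',proj(c,[626.5,151,148]), proj(c,[626.5,151,160]))
```

```text
[([300, 107], array([647.6, 172.7]), array([677.1, 239.3])), ([309, 149], array([637.6, 118.5]), array([664. , 168.2])), ([302, 186], array([617.3,  81.5]), array([637.4, 119.8])), ([276, 189], array([594.2,  85.3]), array([607.1, 124.7])), ([271, 109], array([617.8, 178.6]), array([638.1, 247. ]))]
[([307, 151], array([634.9, 116.8])), ([276, 153], array([605.9, 123.1])), ([272, 108], array([619.2, 179.7])), ([280, 108], array([627.2, 177.3])), ([305, 135], array([639.8, 135.8]))]
bed [([254, 144], array([600.1, 195.7])), ([261, 143], array([609. , 194.7])), ([330, 198], array([662.9,  95.2])), ([291, 241], array([603.3,  58.6])), ([217, 180], array([544.2, 156.9]))]
pred pad [290.4  77.9] [291.1  65.2]
```

```bash
sed -i 's/^PR=.*/PR=np.array([626.5,151.,0]);PYAW=30.7/' plan.py
cat >> plan.py <<'E'
SW=np.array([627.3,151,0]);SH=79.5
def sw(s,z,l=0):
    a=np.radians(SH);return SW+[s*np.cos(a)-l*np.sin(a),s*np.sin(a)+l*np.cos(a),z]
E
python3 - <<'E'
from plan import *
T=tool(SH,48,180)
rows([(sw(-95,79),T),(sw(-23,79),T)])
E
```

```text
# N 3 to tcp [611.33  64.83  70.83]
0.06, 0.67, 3.61, 1.75, 0.05, -1.53,
0.04, 0.78, 3.59, 1.75, 0.05, -1.53,
0.01, 0.89, 3.56, 1.75, 0.05, -1.53,
# N 2 to tcp [624.45 135.62  70.83]
2.68, 0.00, 2.41, 0.00, 0.00, 0.00,
2.68, 0.00, 2.41, 0.00, 0.00, 0.00,
```

Call:
step_arm(commands=[0.1, 0.6, 2.7, 1.3, 0, -1.1, 0, 0.6, 2.7, 1.3, 0, -1.1, 0, 0.6, 2.7, 1.3, 0, -1.2, 0, 0.6, 2.7, 1.3, 0, -1.2, 0, 0, 0, 0, 0, 0, 0, 0, 0, 0, 0, 0])

```text
time: 5.63
position: [610.8, 65.6, 68.7]
tcp_rot: [-0.23, 0.718, 0.597, 0.274]
ft_force: [0.3, -1.2, 0.7]
grip_width: 87.1
grip_force: 0.0
```

Run:
```python
from plan import *
from m import *
T=tool(SH,48,180);print(now()[0])
rows([(sw(-23,79),T,4)])
im,c=grab('wrist','w4.png')
m=blob(im,140,175,(150,0,420,260),70,50)
k=max(cv2.findContours(m,0,1)[0],key=cv2.contourArea);ap=cv2.approxPolyDP(cv2.convexHull(k),3,True)[:,0]
print([(q.tolist(),onz(c,*map(float,q),90)[:2],onz(c,*map(float,q),20)[:2]) for q in ap])
```

```text
[611.2  63.3  69.9]
# N 4 to tcp [624.4 135.6  70.8]
1.38, -0.01, 1.21, 0.03, 0.04, -0.04,
1.38, -0.01, 1.21, 0.03, 0.04, -0.04,
1.38, -0.01, 1.21, 0.03, 0.04, -0.04,
1.38, -0.01, 1.21, 0.03, 0.04, -0.04,
[([301, 95], array([648.1, 174.4]), array([670.1, 249.2])), ([304, 160], array([637.7, 120.5]), array([654.7, 169.3])), ([297, 213], array([625.9,  86.5]), array([637.2, 119. ])), ([259, 213], array([605.4,  90.4]), array([606.8, 124.8])), ([252, 157], array([607.2, 128.6]), array([609.5, 181.3])), ([257, 95], array([618.3, 180.1]), array([626. , 257.5]))]
```

Call:
step_arm(commands=[1.4, 0, 1.2, 0, 0, 0, 1.4, 0, 1.2, 0, 0, 0, 1.4, 0, 1.2, 0, 0, 0, 1.3, 0, 1.2, 0, 0, 0, 0, 0, 0, 0, 0, 0])

```text
time: 6.2
position: [623.7, 143.3, 71.9]
tcp_rot: [-0.231, 0.716, 0.599, 0.276]
ft_force: [-0.1, 0.8, -0.4]
grip_width: 87.2
grip_force: 0.0
```

Call:
step_arm(commands=[0, 0, 0, 0, 0, 0, 0, 0, 0, 0, 0, 0, 0, 0, 0, 0, 0, 0, 0, 0, 0, 0, 0, 0, 0, 0, 0, 0, 0, 0, 0, 0, 0, 0, 0, 0, 0, 0, 0, 0, 0, 0, 0, 0, 0, 0, 0, 0], jaw=0, newtons=25)

```text
time: 6.87
position: [624.6, 135.7, 70.3]
tcp_rot: [-0.229, 0.719, 0.596, 0.275]
ft_force: [-0.8, -0.0, -0.2]
grip_width: 41.8
grip_force: 0.0
```

Run:
```python
from plan import *
T=tool(SH,48,180);o=env.observe();print(now()[0],o['grip_force'],o['grip_width'],o['ft_force'])
rows([(sw(-23,85),T,1),(sw(-170,85),T,5)])
```

```text
[624.65 135.75  70.26] 0.0 41.805981749836164 [-0.78 -0.03 -0.2 ]
# N 1 to tcp [624.45 135.62  76.83]
0.43, -0.02, -0.50, 0.06, 0.11, -0.17,
# N 5 to tcp [597.66  -8.92  76.83]
-2.18, -0.00, -1.97, 0.00, 0.00, 0.00,
-2.18, -0.00, -1.97, 0.00, 0.00, 0.00,
-2.18, -0.00, -1.97, 0.00, 0.00, 0.00,
-2.18, -0.00, -1.97, 0.00, 0.00, 0.00,
-2.18, -0.00, -1.97, 0.00, 0.00, 0.00,
```

Call:
step_arm(commands=[0, 0, 0, 0, 0, 0, 0, 0, 0, 0, 0, 0, 0, 0, 0, 0, 0, 0, 0, 0, 0, 0, 0, 0])

```text
time: 7.2
position: [624.7, 135.9, 70.3]
tcp_rot: [-0.229, 0.719, 0.596, 0.275]
ft_force: [0.5, 0.1, 0.3]
grip_width: 31.6
grip_force: 24.8
```

Call:
step_arm(commands=[0.2, 0, -0.2, 0, 0, 0, 0.2, 0, -0.3, 0, 0, 0, 0, 0, 0, 0, 0, 0, -0.5, 0, -0.4, 0, 0, 0, -1.4, 0, -1.3, 0, 0, 0, -2, 0, -1.8, 0, 0, 0, -2, 0, -1.8, 0, 0, 0, -2, 0, -1.8, 0, 0, 0, -2, 0, -1.8, 0, 0, 0, -1, 0, -0.9, 0, 0, 0])

```text
time: 8.03
position: [597.2, -13.6, 76.1]
tcp_rot: [-0.227, 0.721, 0.595, 0.274]
ft_force: [0.7, -0.9, -0.8]
grip_width: 31.9
grip_force: 24.8
```

```bash
cat >> plan.py <<'E'
RL=np.array([461.5,-378,0]);RH=-29.6
def rail(x,y,z):
    a=np.radians(RH);return RL+[x*np.cos(a)-y*np.sin(a),x*np.sin(a)+y*np.cos(a),z]
E
python3 - <<'E'
from plan import *
T=tool(SH,48,180);print(env.observe()['joint_positions'],now()[0])
rows([(sw(-170,250),T,5),(rail(-60,0,280),tool(RH,52,180))])
E
```

```text
[ 0.39  0.63 -0.13  1.89 -0.86  0.92  0.74] [597.18 -13.57  76.1 ]
# N 5 to tcp [597.66  -8.92 241.83]
2.27, -0.01, -2.41, 0.05, 0.06, -0.07,
2.28, -0.01, -2.41, 0.05, 0.06, -0.07,
2.28, -0.01, -2.41, 0.05, 0.06, -0.07,
2.28, -0.01, -2.41, 0.05, 0.06, -0.07,
2.28, -0.01, -2.40, 0.05, 0.06, -0.07,
# N 16 to tcp [ 415.22 -351.71  271.33]
-1.60, -0.73, -1.69, -4.38, -0.17, 5.22,
-1.66, -0.45, -1.73, -4.38, -0.17, 5.22,
-1.69, -0.17, -1.74, -4.38, -0.17, 5.22,
-1.70, 0.12, -1.74, -4.38, -0.17, 5.22,
-1.68, 0.41, -1.72, -4.38, -0.17, 5.22,
-1.63, 0.69, -1.67, -4.38, -0.17, 5.22,
-1.56, 0.96, -1.60, -4.38, -0.17, 5.22,
-1.47, 1.22, -1.51, -4.38, -0.17, 5.22,
-1.35, 1.46, -1.41, -4.38, -0.17, 5.22,
-1.21, 1.68, -1.28, -4.38, -0.17, 5.22,
-1.05, 1.87, -1.14, -4.38, -0.17, 5.22,
-0.88, 2.04, -0.99, -4.38, -0.17, 5.22,
-0.69, 2.18, -0.83, -4.38, -0.17, 5.22,
-0.48, 2.29, -0.65, -4.38, -0.17, 5.22,
-0.27, 2.37, -0.47, -4.38, -0.17, 5.22,
-0.05, 2.42, -0.29, -4.38, -0.17, 5.22,
```

Call:
step_arm(commands=[1.2, 0, -1.2, 0, 0, 0, 2.3, 0, -2.4, 0, 0, 0, 2.3, 0, -2.4, 0, 0, 0, 2.3, 0, -2.4, 0, 0, 0, 2.3, 0, -2.4, 0, 0, 0, 1.0, 0, -1.2, 0, 0, 0])

```text
time: 8.53
position: [599.8, -2.9, 246.9]
tcp_rot: [-0.227, 0.718, 0.597, 0.277]
ft_force: [0.8, 0.4, -0.3]
grip_width: 31.6
grip_force: 24.8
```

Call:
step_arm(commands=[-1.6, -0.7, -1.7, -4.4, -0.2, 5.2, -1.7, -0.5, -1.7, -4.4, -0.2, 5.2, -1.7, -0.2, -1.7, -4.4, -0.2, 5.2, -1.7, 0.1, -1.7, -4.4, -0.2, 5.2, -1.7, 0.4, -1.7, -4.4, -0.2, 5.2, -1.6, 0.7, -1.7, -4.4, -0.2, 5.2, -1.6, 1.0, -1.6, -4.4, -0.2, 5.2, -1.5, 1.2, -1.5, -4.4, -0.2, 5.2, -1.3, 1.5, -1.4, -4.4, -0.2, 5.2, -1.2, 1.7, -1.3, -4.4, -0.2, 5.2])

```text
time: 9.37
position: [482.3, -218.7, 259.6]
tcp_rot: [-0.037, 0.938, 0.088, 0.333]
ft_force: [0.7, 0.1, -1.0]
grip_width: 31.6
grip_force: 24.8
```

Run:
```python
from plan import *
print(env.observe()['joint_positions'],now()[0])
rows([(rail(-60,0,280),tool(RH,52,180),7)])
```

```text
[ 0.51  0.04  0.11  2.21 -0.95  0.61 -0.04] [ 482.34 -218.74  259.65]
# N 7 to tcp [ 415.22 -351.71  271.33]
-0.89, 1.68, -0.96, -3.67, -0.13, 4.47,
-0.76, 1.80, -0.85, -3.67, -0.13, 4.47,
-0.62, 1.91, -0.73, -3.67, -0.13, 4.47,
-0.46, 1.99, -0.60, -3.67, -0.13, 4.47,
-0.31, 2.06, -0.47, -3.67, -0.13, 4.47,
-0.15, 2.10, -0.34, -3.67, -0.13, 4.47,
0.02, 2.12, -0.20, -3.67, -0.13, 4.47,
```

Call:
step_arm(commands=[-0.9, 1.7, -1.0, -3.7, -0.1, 4.5, -0.8, 1.8, -0.8, -3.7, -0.1, 4.5, -0.6, 1.9, -0.7, -3.7, -0.1, 4.5, -0.5, 2.0, -0.6, -3.7, -0.1, 4.5, -0.3, 2.1, -0.5, -3.7, -0.1, 4.5, -0.1, 2.1, -0.3, -3.7, -0.1, 4.5, 0, 2.1, -0.2, -3.7, -0.1, 4.5, 0, 0, 0, 0, 0, 0, 0, 0, 0, 0, 0, 0, 0, 0, 0, 0, 0, 0])

```text
time: 10.2
position: [420.7, -343.7, 269.7]
tcp_rot: [0.076, 0.919, -0.223, 0.317]
ft_force: [-0.4, 0.6, -1.1]
grip_width: 31.8
grip_force: 24.8
```

Run:
```python
from plan import *
print(env.observe()['joint_positions'],now()[0],now()[1].as_matrix())
im,c=grab('wrist','w5.png')
for x in(-102,-72,0,72,102):print(x,proj(c,rail(x,0,160)))
```

```text
[ 0.58 -0.03  0.1   2.25 -0.43  0.3  -1.  ] [ 420.74 -343.73  269.68] [[ 0.7  -0.46  0.55]
 [-0.36 -0.89 -0.28]
 [ 0.62 -0.   -0.79]]
-102 [287.77 349.25]
-72 [288.76 313.37]
0 [290.78 237.13]
72 [292.4  173.35]
102 [292.98 149.97]
```

View pics/w5.png

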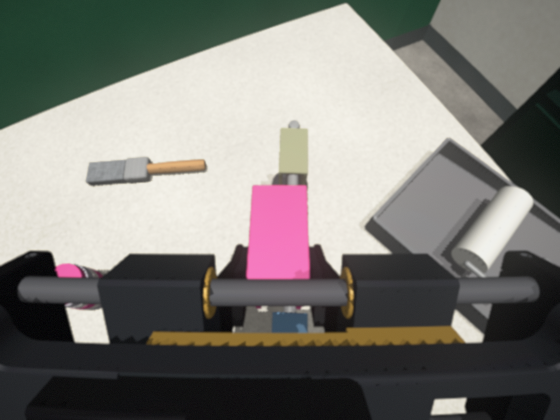

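The held pink swatch is at (279,232), level in the jaws. The grey-green swatch's top is at (293,150), exactly where predicted, with light blue behind at (290,322).

Run:
```python
from plan import *
from m import *
im,c=grab('wrist');p,r=now();print(p,np.degrees(np.arctan2(r.as_matrix()[1,2],r.as_matrix()[0,2])))
m=blob(im,22,45,(270,122,320,180),50,60);q=cv2.minAreaRect(np.argwhere(m)[:,::-1].astype(np.float32));print(q)
print('gg',onz(c,*cen(m)[0],160), 'exp',rail(102,0,160))
k=max(cv2.findContours(m,0,1)[0],key=cv2.contourArea);print([onz(c,*map(float,t),160)[:2] for t in cv2.boxPoints(q)])
# swatch top corners, in tool frame (top face expected 11mm above grasp: plane through)
m=blob(im,145,175,(230,170,330,280),90,80);k=max(cv2.findContours(m,0,1)[0],key=cv2.contourArea);ap=cv2.approxPolyDP(cv2.convexHull(k),4,True)[:,0];print(ap.tolist())
ztop=(p-11*r.apply([0,0,1]))[2]+11
print('sw top',ztop,[onz(c,*map(float,t),ztop)[:2]for t in ap])
T=tool(RH,55,180)
rows([(rail(-23,0,225),T,5),(rail(-23,0,160),T,5)])
```

```text
[ 420.9 -344.2  270.2] -27.223976066366443
((292.5, 152.0), (42.0, 25.0), 90.0)
gg [ 538.  -421.5  160. ] exp [ 550.2 -428.4  160. ]
[array([ 580.6, -428.3]), array([ 567.3, -454. ]), array([ 518.7, -426.6]), array([ 531.1, -402.6])]
[[305, 185], [310, 278], [245, 278], [253, 186]]
sw top 289.89232048984604 [array([ 451.5, -376.4]), array([ 404.6, -353. ]), array([ 419.6, -324. ]), array([ 464.5, -349.9])]
# N 5 to tcp [ 447.  -369.8  216. ]
-0.12, 0.22, 1.28, -0.28, -0.63, 0.36,
-0.11, 0.21, 1.29, -0.28, -0.63, 0.36,
-0.09, 0.20, 1.29, -0.28, -0.63, 0.36,
-0.08, 0.20, 1.29, -0.28, -0.63, 0.36,
-0.06, 0.19, 1.29, -0.28, -0.63, 0.36,
# N 5 to tcp [ 447.  -369.8  151. ]
-0.75, -0.00, 1.06, 0.00, 0.00, 0.00,
-0.75, -0.00, 1.06, 0.00, 0.00, 0.00,
-0.75, -0.00, 1.06, 0.00, 0.00, 0.00,
-0.75, -0.00, 1.06, 0.00, 0.00, 0.00,
-0.75, -0.00, 1.06, 0.00, 0.00, 0.00,
```

Run:
```python
from plan import *
T=tool(RH,52,180)
rows([(rail(-21,0,232),T,5),(rail(-21,0,153),T,5)])
```

```text
# N 5 to tcp [ 449.13 -370.97  223.33]
0.01, 0.22, 1.20, -0.29, -0.03, 0.36,
0.01, 0.21, 1.20, -0.29, -0.03, 0.36,
0.01, 0.21, 1.20, -0.29, -0.03, 0.36,
0.01, 0.20, 1.20, -0.29, -0.03, 0.36,
0.01, 0.19, 1.20, -0.29, -0.03, 0.36,
# N 5 to tcp [ 449.13 -370.97  144.33]
-0.97, 0.00, 1.25, 0.00, 0.00, 0.00,
-0.97, 0.00, 1.25, 0.00, 0.00, 0.00,
-0.97, 0.00, 1.25, 0.00, 0.00, 0.00,
-0.97, 0.00, 1.25, 0.00, 0.00, 0.00,
-0.97, 0.00, 1.25, 0.00, 0.00, 0.00,
```

Call:
step_arm(commands=[0, 0.2, 1.2, -0.3, 0, 0.4, 0, 0.2, 1.2, -0.3, 0, 0.4, 0, 0.2, 1.2, -0.3, 0, 0.4, 0, 0.2, 1.2, -0.3, 0, 0.3, 0, 0.2, 1.2, -0.3, 0, 0.3, 0, 0, 0, 0, 0, 0, 0, 0, 0, 0, 0, 0])

```text
time: 10.98
position: [446.0, -365.8, 229.0]
tcp_rot: [0.08, 0.915, -0.239, 0.315]
ft_force: [0.3, 1.6, -1.4]
grip_width: 32.1
grip_force: 24.8
```

Run:
```python
from plan import *
T=tool(RH,52,180);p,r=now();print(p,env.observe()['joint_positions'])
rows([(rail(-21,0,153),T,8)])
from m import *
# scene view check: swatch bottom vs bar
m=blob(a,145,175,(100,180,220,340),90,80);cv2.imwrite('pics/s2.png',cv2.resize(a[190:340,90:240],(500,500),interpolation=cv2.INTER_CUBIC)[:,:,::-1])
print(tri(ca,proj(ca,rail(0,0,156)),cb,proj(cb,rail(0,0,156))),proj(ca,rail(-72,0,156)),proj(ca,rail(72,0,156)))
```

```text
[ 446.01 -365.76  228.97] [ 0.27  0.08  0.42  2.25 -0.73  0.21 -0.73]
# N 8 to tcp [ 449.13 -370.97  144.33]
-0.60, 0.04, 0.87, -0.06, 0.00, 0.03,
-0.60, 0.04, 0.87, -0.06, 0.00, 0.03,
-0.60, 0.04, 0.87, -0.06, 0.00, 0.03,
-0.60, 0.04, 0.87, -0.06, 0.00, 0.03,
-0.60, 0.04, 0.87, -0.06, 0.00, 0.03,
-0.60, 0.04, 0.87, -0.06, 0.00, 0.03,
-0.60, 0.04, 0.87, -0.06, 0.00, 0.03,
-0.60, 0.04, 0.87, -0.06, 0.00, 0.03,
(array([ 461.5, -378. ,  156. ]), np.float64(4.721768995590352e-13)) [136.6 254.9] [153.  299.1]
```

View pics/s2.png

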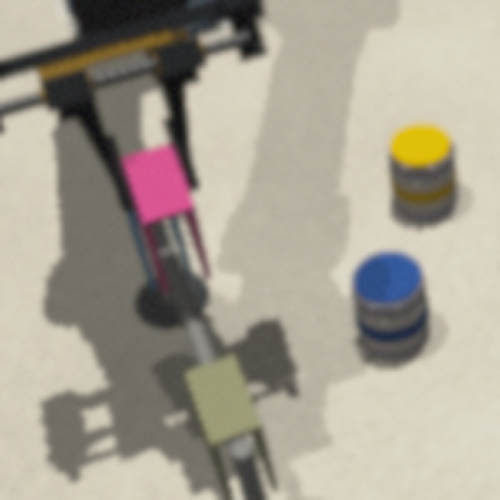

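The swatch is above the bar, with its open slot over the rail at about (180,235) of the crop. Joint 6 is at its range end, so I'll steepen the tool slightly while lowering.

Run:
```python
from plan import *
T=tool(RH,56,180)
rows([(rail(-21,0,190),T,5)])
```

```text
# N 5 to tcp [ 448.59 -370.67  180.88]
-0.53, 0.05, 0.83, -0.09, -0.81, 0.04,
-0.51, 0.05, 0.83, -0.09, -0.81, 0.04,
-0.50, 0.05, 0.84, -0.09, -0.81, 0.04,
-0.49, 0.05, 0.85, -0.09, -0.81, 0.04,
-0.48, 0.05, 0.86, -0.09, -0.81, 0.04,
```

Call:
step_arm(commands=[-0.5, 0.1, 0.8, 0, -0.8, 0, -0.5, 0.1, 0.8, 0, -0.8, 0, -0.5, 0.1, 0.8, 0, -0.8, 0, -0.5, 0, 0.9, 0, -0.8, 0, -0.5, 0, 0.9, 0, -0.8, 0, 0, 0, 0, 0, 0, 0, 0, 0, 0, 0, 0, 0])

```text
time: 11.67
position: [447.1, -372.7, 180.9]
tcp_rot: [0.072, 0.925, -0.243, 0.284]
ft_force: [-0.2, -0.5, -0.6]
grip_width: 32.0
grip_force: 24.8
```

Run:
```python
from plan import *
T=tool(RH,56,180);print(env.observe()['joint_positions'],now()[0],now()[1].as_matrix()[:,2])
rows([(rail(-21,0,157),T,5)])
```

```text
[ 0.34  0.18  0.37  2.24 -0.9   0.22 -0.56] [ 447.14 -372.7   180.89] [ 0.49 -0.27 -0.83]
# N 5 to tcp [ 448.59 -370.67  147.88]
-0.37, -0.05, 0.55, -0.07, -0.01, 0.00,
-0.37, -0.05, 0.55, -0.07, -0.01, 0.00,
-0.37, -0.05, 0.55, -0.07, -0.01, 0.00,
-0.37, -0.05, 0.55, -0.07, -0.01, 0.00,
-0.37, -0.05, 0.55, -0.07, -0.01, 0.00,
```

Call:
step_arm(commands=[-0.4, -0.1, 0.5, 0, -0.4, 0, -0.4, 0, 0.5, 0, -0.4, 0, -0.4, -0.1, 0.6, 0, -0.4, 0, -0.3, 0, 0.5, 0, -0.4, 0, -0.3, 0, 0.5, 0, -0.2, 0, 0, 0, 0, 0, 0, 0, 0, 0, 0, 0, 0, 0])

```text
time: 12.25
position: [448.1, -371.0, 151.5]
tcp_rot: [0.068, 0.929, -0.244, 0.268]
ft_force: [0.1, -0.7, -1.9]
grip_width: 31.9
grip_force: 24.8
```

Run:
```python
from plan import *
T=tool(RH,57,180);o=env.observe();print(o['joint_positions'],now()[0],now()[1].as_matrix()[:,2],o['ft_force'],(now()[0]-11*now()[1].apply([0,0,1])))
rows([(rail(-21,0,155),T,3)])
from m import *
cv2.imwrite('pics/s3.png',np.hstack([cv2.resize(a[210:310,90:190],(400,400),interpolation=cv2.INTER_CUBIC),cv2.resize(b[220:310,345:435],(400,400),interpolation=cv2.INTER_CUBIC)])[:,:,::-1])
```

```text
[ 0.33  0.24  0.38  2.25 -1.04  0.21 -0.43] [ 448.12 -370.95  151.48] [ 0.47 -0.26 -0.85] [ 0.14 -0.68 -1.87] [ 443.01 -368.12  160.8 ]
# N 3 to tcp [ 448.45 -370.59  145.77]
-0.10, -0.02, 0.16, -0.12, 0.30, 0.02,
-0.10, -0.02, 0.16, -0.12, 0.30, 0.02,
-0.10, -0.02, 0.16, -0.12, 0.30, 0.02,
```

View pics/s3.png

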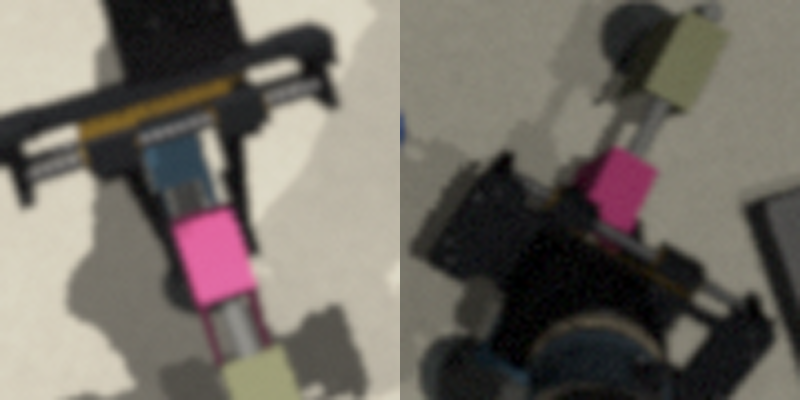

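The swatch straddles the bar in the gap: the bar runs out of its slot at (240,330) in the left crop, clear of both neighbours. Lower a touch and release.

Call:
step_arm(commands=[-0.1, 0, 0.2, 0, 0, 0, 0, 0, 0, 0, 0, 0, 0, 0, 0, 0, 0, 0])

```text
time: 12.6
position: [448.5, -370.9, 150.1]
tcp_rot: [0.067, 0.93, -0.244, 0.267]
ft_force: [-0.1, 0.5, -0.5]
grip_width: 31.8
grip_force: 24.8
```

Call:
step_arm(commands=[0, 0, 0, 0, 0, 0, 0, 0, 0, 0, 0, 0, 0, 0, 0, 0, 0, 0, 0, 0, 0, 0, 0, 0, 0, 0, 0, 0, 0, 0, 0, 0, 0, 0, 0, 0, 0, 0, 0, 0, 0, 0, 0, 0, 0, 0, 0, 0], jaw=0.8)

```text
time: 13.27
position: [448.4, -370.9, 150.0]
tcp_rot: [0.067, 0.93, -0.244, 0.267]
ft_force: [0.6, 0.5, 0.2]
grip_width: 68.3
grip_force: 0.0
```

Run:
```python
from plan import *
from m import *
o=env.observe();print(now()[0],o['ft_force'],o['grip_width'],o['joint_positions'])
m=blob(b,145,175,(360,240,420,290),90,70);print('top pink',cen(m),onz(cb,*cen(m)[0],160),'exp',rail(0,0,160))
m=blob(a,145,175,(120,240,170,310),90,110);q=cen(m);print('scene pink',q,onz(ca,*q[0],160))
T=tool(RH,60,180)
rows([(rail(-60,0,230),T,4)])
```

```text
[ 448.4 -371.   150. ] [-0.7  0.1 -0.4] 68.90546942685238 [ 0.3  0.2  0.4  2.2 -1.   0.2 -0.4]
top pink (array([392.6, 262.8]), 200) [ 464.8 -378.8  160. ] exp [ 461.5 -378.   160. ]
scene pink (array([143.5, 276. ]), 303) [ 463.9 -381.7  160. ]
# N 4 to tcp [ 414.1 -351.1  220.5]
0.09, -0.02, -2.02, -0.09, -0.49, 0.02,
0.07, -0.02, -2.02, -0.09, -0.49, 0.02,
0.06, -0.01, -2.02, -0.09, -0.49, 0.02,
0.04, -0.01, -2.02, -0.09, -0.49, 0.02,
```

Call:
step_arm(commands=[0, 0, -1, 0, 0, 0, 0, 0, -2.2, 0, 0, 0, 0, 0, -2.2, 0, 0, 0, 0, 0, -2.2, 0, 0, 0, 0, 0, -2.2, 0, 0, 0, 0, 0, -1.2, 0, 0, 0, 0, 0, 0, 0, 0, 0], jaw=1)

```text
time: 13.95
position: [399.6, -343.4, 242.6]
tcp_rot: [0.067, 0.929, -0.243, 0.269]
ft_force: [1.0, -0.7, 1.0]
grip_width: 87.0
grip_force: 0.0
```

Run:
```python
from plan import *
from m import *
m=blob(b,145,175,(360,240,420,290),90,70);print('top pink',cen(m),cv2.minAreaRect(np.argwhere(m)[:,::-1].astype(np.float32)),onz(cb,*cen(m)[0],160))
m=blob(a,145,175,(120,240,170,310),90,110);q=cen(m);print('scene pink',q,onz(ca,*q[0],160))
print(now()[0])
Tn=np.array([561,-109,0])
rows([(Tn+[-25,-120,200],tool(79.5,40,180),18)])
```

```text
top pink (array([391.7, 264.2]), 246) ((391.6082458496094, 264.4681396484375), (11.891495704650879, 20.98968505859375), 28.610458374023438) [ 460.7 -376.2  160. ]
scene pink (array([143.4, 275.6]), 314) [ 462.8 -380.8  160. ]
[ 399.7 -343.   240.6]
# N 18 to tcp [ 537.5 -220.7  192.9]
0.14, -0.97, 0.41, 3.96, 0.66, -4.58,
0.21, -0.92, 0.48, 3.96, 0.66, -4.58,
0.28, -0.87, 0.54, 3.96, 0.66, -4.58,
0.34, -0.80, 0.60, 3.96, 0.66, -4.58,
0.39, -0.73, 0.66, 3.96, 0.66, -4.58,
0.44, -0.65, 0.71, 3.96, 0.66, -4.58,
0.48, -0.56, 0.76, 3.96, 0.66, -4.58,
0.51, -0.47, 0.80, 3.96, 0.66, -4.58,
0.53, -0.37, 0.83, 3.96, 0.66, -4.58,
0.55, -0.27, 0.86, 3.96, 0.66, -4.58,
0.56, -0.16, 0.88, 3.96, 0.66, -4.58,
0.56, -0.06, 0.90, 3.96, 0.66, -4.58,
0.55, 0.05, 0.90, 3.96, 0.66, -4.58,
0.53, 0.16, 0.90, 3.96, 0.66, -4.58,
0.50, 0.26, 0.89, 3.96, 0.66, -4.58,
0.46, 0.36, 0.88, 3.96, 0.66, -4.58,
0.42, 0.46, 0.86, 3.96, 0.66, -4.58,
0.37, 0.55, 0.83, 3.96, 0.66, -4.58,
```

Call:
step_arm(commands=[0.1, -1.0, 0.4, 4, 0.7, -4.6, 0.2, -0.9, 0.5, 4, 0.7, -4.6, 0.3, -0.9, 0.5, 4, 0.7, -4.6, 0.3, -0.8, 0.6, 4, 0.7, -4.6, 0.4, -0.7, 0.7, 4, 0.7, -4.6, 0.4, -0.7, 0.7, 4, 0.7, -4.6, 0.5, -0.6, 0.8, 4, 0.7, -4.6, 0.5, -0.5, 0.8, 4, 0.7, -4.6, 0.5, -0.4, 0.8, 4, 0.7, -4.6])

```text
time: 14.8
position: [446.1, -307.6, 212.6]
tcp_rot: [-0.063, 0.949, 0.045, 0.306]
ft_force: [0.9, -0.2, 0.2]
grip_width: 87.1
grip_force: 0.0
```

Call:
step_arm(commands=[0.6, -0.3, 0.9, 4, 0.7, -4.6, 0.6, -0.2, 0.9, 4, 0.7, -4.6, 0.6, -0.1, 0.9, 4, 0.7, -4.6, 0.5, 0, 0.9, 4, 0.7, -4.6, 0.5, 0.2, 0.9, 4, 0.7, -4.6, 0.5, 0.3, 0.9, 4, 0.7, -4.6, 0.5, 0.4, 0.9, 4, 0.6, -4.5, 0.4, 0.5, 0.9, 4, 0.6, -4.5, 0.4, 0.5, 0.8, 3.7, 0.6, -4.3, 0, 0, 0, 0, 0, 0])

```text
time: 15.63
position: [532.2, -268.7, 181.0]
tcp_rot: [-0.237, 0.792, 0.455, 0.33]
ft_force: [1.5, 0.7, 0.1]
grip_width: 87.3
grip_force: 0.0
```

Run:
```python
from plan import *
from m import *
grab('scene')
im,c=grab('wrist','w6.png');p,r=now();print(p,r.as_matrix()[:,2],env.observe()['joint_positions'])
pp=proj(c,[561,-109,75]);print(pp)
u,v=map(int,pp)
m=blob(im,145,175,(max(u-60,0),max(v-60,0),u+60,v+50),80,130)
k=max(cv2.findContours(m,0,1)[0],key=cv2.contourArea);x,y,w,h=cv2.boundingRect(k);print(x,y,w,h,cv2.contourArea(k))
P=np.array([onz(c,*map(float,q),75)[:2] for q in k[:,0]]);print(cv2.minEnclosingCircle(P.astype(np.float32)),onz(c,*cen(m)[0],75))
q=cen(blob(b,145,172,(280,215,312,248),80))[0];print('tri',tri(cb,q,c,cen(m)[0]))
Tn=np.array([561,-109,0])
rows([(Tn+[0,0,150],tool(79.5,40,180))])
```

```text
[ 528.3 -269.8  183.5] [ 0.3  0.7 -0.7] [ 0.6  0.6  0.2  1.8 -0.9  1.4  0.7]
[244.  176.3]
224 161 43 35 1122.0
((561.4217529296875, -110.74456787109375), 25.980682373046875) [ 561.1 -111.8   75. ]
tri (array([ 561.2, -109.3,   71.9]), np.float64(1.032803967681895))
# N 5 to tcp [ 562.5 -100.7  142.9]
1.57, -0.96, 3.03, 2.17, 0.34, -3.06,
1.59, -0.76, 3.07, 2.17, 0.34, -3.06,
1.61, -0.56, 3.11, 2.17, 0.34, -3.06,
1.62, -0.35, 3.13, 2.17, 0.34, -3.06,
1.61, -0.15, 3.15, 2.17, 0.34, -3.06,
```

Call:
step_arm(commands=[1.6, -1.0, 3.0, 2.2, 0.3, -3.1, 1.6, -0.8, 3.1, 2.2, 0.3, -3.1, 1.6, -0.6, 3.1, 2.2, 0.3, -3.1, 1.6, -0.3, 3.1, 2.2, 0.3, -3.1, 1.6, -0.1, 3.1, 2.1, 0.3, -3.0, 0, 0, 0, 0, 0, 0, 0, 0, 0, 0, 0, 0, 0, 0, 0, 0, 0, 0])

```text
time: 16.5
position: [561.9, -101.9, 144.4]
tcp_rot: [-0.269, 0.697, 0.581, 0.323]
ft_force: [-0.7, -0.8, 0.3]
grip_width: 86.9
grip_force: 0.0
```

Run:
```python
from plan import *
p,r=now();print(p,r.as_matrix()[:,2],env.observe()['joint_positions'])
Tn=np.array([561.3,-110.3,0])
rows([(Tn+[0,0,38],tool(79.5,40,180),8)])
```

```text
[ 561.92 -101.91  144.38] [ 0.14  0.75 -0.65] [ 0.47  0.59  0.04  1.84 -0.89  1.25  0.87]
# N 8 to tcp [ 562.84 -102.01   30.93]
-1.08, 0.01, 0.92, -0.01, 0.04, 0.02,
-1.08, 0.01, 0.92, -0.01, 0.04, 0.02,
-1.08, 0.01, 0.92, -0.01, 0.04, 0.02,
-1.08, 0.01, 0.92, -0.01, 0.04, 0.02,
-1.08, 0.01, 0.92, -0.01, 0.04, 0.02,
-1.08, 0.01, 0.91, -0.01, 0.04, 0.02,
-1.08, 0.01, 0.91, -0.01, 0.04, 0.02,
-1.09, 0.01, 0.91, -0.01, 0.04, 0.02,
```

Call:
step_arm(commands=[-1.3, 0, 1.1, 0, 0, 0, -1.3, 0, 1.1, 0, 0, 0, -1.3, 0, 1.1, 0, 0, 0, -1.3, 0, 1.1, 0, 0, 0, -1.2, 0, 1.0, 0, 0, 0, -1.0, 0, 0.9, 0, 0, 0, -0.8, 0, 0.7, 0, 0, 0, -0.4, 0, 0.3, 0, 0, 0, 0, 0, 0, 0, 0, 0])

```text
time: 17.25
position: [562.1, -100.8, 30.1]
tcp_rot: [-0.27, 0.696, 0.581, 0.323]
ft_force: [-0.1, -0.0, 0.2]
grip_width: 86.8
grip_force: 0.0
```

Call:
step_arm(commands=[0, 0, 0, 0, 0, 0, 0, 0, 0, 0, 0, 0, 0, 0, 0, 0, 0, 0, 0, 0, 0, 0, 0, 0, 0, 0, 0, 0, 0, 0, 0, 0, 0, 0, 0, 0, 0, 0, 0, 0, 0, 0, 0, 0, 0, 0, 0, 0], jaw=0, newtons=25)

```text
time: 17.92
position: [563.1, -100.7, 31.7]
tcp_rot: [-0.269, 0.696, 0.582, 0.324]
ft_force: [1.0, 0.4, 2.5]
grip_width: 55.6
grip_force: 25.0
```

Run:
```python
from plan import *
p,r=now();o=env.observe();print(p,o['grip_force'],o['grip_width'],o['ft_force'],p-11*r.apply([0,0,1]))
T=tool(79.5,40,180)
gz=(p-11*r.apply([0,0,1]))[2]
B=PR.copy();d=np.array([np.cos(np.radians(79.5)),np.sin(np.radians(79.5)),0])
rows([(p-11*r.apply([0,0,1])+[0,0,60],T,4),(B-110*d+[0,0,gz+60],T),(B-110*d+[0,0,gz+27],T)])
```

```text
[ 563.07 -100.68   31.72] 24.999743280932307 55.58318082454648 [0.97 0.4  2.52] [ 561.56 -108.95   38.82]
# N 4 to tcp [ 563.09 -100.66   91.75]
1.15, 0.00, -0.97, -0.03, 0.05, 0.07,
1.15, 0.00, -0.97, -0.03, 0.05, 0.07,
1.15, 0.00, -0.97, -0.03, 0.05, 0.07,
1.15, 0.00, -0.97, -0.03, 0.05, 0.07,
# N 5 to tcp [607.99  51.13  91.75]
2.02, 0.33, 2.41, 0.00, 0.00, 0.00,
2.02, 0.33, 2.41, 0.00, 0.00, 0.00,
2.02, 0.33, 2.41, 0.00, 0.00, 0.00,
2.02, 0.33, 2.41, 0.00, 0.00, 0.00,
2.02, 0.33, 2.41, 0.00, 0.00, 0.00,
# N 1 to tcp [607.99  51.13  58.75]
-2.53, 0.00, 2.12, 0.00, 0.00, 0.00,
```

Call:
step_arm(commands=[1.1, 0, -1.0, 0, 0, 0, 1.1, 0, -1.0, 0, 0, 0, 1.2, 0, -1.0, 0, 0, 0, 1.2, 0, -1.0, 0, 0, 0, 0, 0, 0, 0, 0, 0])

```text
time: 18.33
position: [564.1, -102.0, 96.5]
tcp_rot: [-0.267, 0.695, 0.583, 0.325]
ft_force: [0.7, 0.1, -2.4]
grip_width: 55.2
grip_force: 25.0
```

Call:
step_arm(commands=[1.0, 0.2, 1.2, 0, 0, 0, 2.0, 0.3, 2.4, 0, 0, 0, 2.0, 0.3, 2.4, 0, 0, 0, 2.0, 0.3, 2.4, 0, 0, 0, 2.0, 0.3, 2.4, 0, 0, 0, 1.0, 0.2, 1.2, 0, 0, 0, 0, 0, 0, 0, 0, 0, 0, 0, 0, 0, 0, 0, 0, 0, 0, 0, 0, 0])

```text
time: 19.08
position: [605.5, 48.8, 90.5]
tcp_rot: [-0.269, 0.696, 0.582, 0.323]
ft_force: [0.6, -1.2, -2.9]
grip_width: 55.5
grip_force: 25.0
```

Run:
```python
from plan import *
from m import *
o=env.observe();print(now()[0],o['grip_width'],o['ft_force'],env.observe()['joint_positions'])
im,c=grab('wrist','w7.png')
pr=proj(c,PR+[0,0,20]);print('mark pred',pr)
u,v=map(int,pr);mr=blob(im,18,32,(u-60,v-45,u+60,min(v+45,250)),100,70);y,x=np.nonzero(mr)
P=np.array([onz(c,i,j,20)[:2] for i,j in zip(x,y)]);A=np.c_[2*P,np.ones(len(P))];s=np.linalg.lstsq(A,(P**2).sum(1),rcond=None)[0]
print('ring',s[:2],np.sqrt(s[2]+s[:2]@s[:2]),len(P),x.min(),x.max(),y.min(),y.max())
mr=blob(a,18,32,(295,205,345,245),90,60);y,x=np.nonzero(mr)
P=np.array([onz(ca,i,j,20)[:2] for i,j in zip(x,y)]);A=np.c_[2*P,np.ones(len(P))];s=np.linalg.lstsq(A,(P**2).sum(1),rcond=None)[0]
print('ring scene',s[:2],np.sqrt(s[2]+s[:2]@s[:2]),len(P))
```

```text
[605.7  47.9  90.5] 55.32457348300283 [ 1.1  0.4 -2.5] [ 0.4  0.7 -0.2  1.9 -1.   1.   0.8]
mark pred [280.1 196. ]
ring [626.9 152.4] 31.44821388470302 434 246 314 169 207
ring scene [626.8 151.4] 31.633094172076436 49
```

```bash
sed -i 's/^PR=.*/PR=np.array([626.9,152.,0]);PYAW=30.7/' plan.py
python3 - <<'E'
from plan import *
T=tool(79.5,40,180);G=np.array([627.1,153.5,0])
p,r=now();g=p-11*r.apply([0,0,1])
rows([(np.array([g[0],g[1],66.8]),T,3),(G+[0,0,66.8],T,5)])
E
```

```text
# N 3 to tcp [605.83  47.93  59.73]
-0.79, -0.00, 0.67, -0.03, 0.10, 0.05,
-0.79, -0.00, 0.67, -0.03, 0.10, 0.05,
-0.79, 0.00, 0.67, -0.03, 0.10, 0.05,
# N 5 to tcp [628.64 161.79  59.73]
1.49, 0.03, 1.78, 0.00, 0.00, 0.00,
1.49, 0.03, 1.78, 0.00, 0.00, 0.00,
1.49, 0.03, 1.78, 0.00, 0.00, 0.00,
1.49, 0.03, 1.78, 0.00, 0.00, 0.00,
1.49, 0.03, 1.78, 0.00, 0.00, 0.00,
```

Call:
step_arm(commands=[-0.8, 0, 0.7, 0, 0.1, 0, -0.8, 0, 0.7, 0, 0.1, 0, -0.8, 0, 0.6, 0, 0.1, 0, 0, 0, 0, 0, 0, 0])

```text
time: 19.57
position: [604.3, 48.6, 56.7]
tcp_rot: [-0.272, 0.696, 0.58, 0.324]
ft_force: [0.1, -0.3, -3.9]
grip_width: 55.6
grip_force: 25.0
```

Call:
step_arm(commands=[0.7, 0, 0.9, 0, 0, 0, 1.3, 0, 1.5, 0, 0, 0, 1.3, 0, 1.5, 0, 0, 0, 1.3, 0, 1.5, 0, 0, 0, 1.3, 0.1, 1.6, 0, 0, 0, 0.9, 0, 1.1, 0, 0, 0, 0.5, 0, 0.6, 0, 0, 0, 0, 0, 0, 0, 0, 0, 0, 0, 0, 0, 0, 0, 0, 0, 0, 0, 0, 0])

```text
time: 20.4
position: [627.3, 159.4, 59.6]
tcp_rot: [-0.27, 0.696, 0.581, 0.325]
ft_force: [0.3, 0.4, -3.0]
grip_width: 55.2
grip_force: 25.0
```

Run:
```python
from plan import *
T=tool(79.5,40,180);G=np.array([627.1,153.5,0])
o=env.observe();print(now()[0],o['ft_force'],o['grip_width'])
rows([(G+[0,0,60],T,3)])
from m import *
cv2.imwrite('pics/s4.png',np.hstack([cv2.resize(a[165:255,280:370],(400,400),interpolation=cv2.INTER_CUBIC),cv2.resize(b[160:250,170:260],(400,400),interpolation=cv2.INTER_CUBIC)])[:,:,::-1])
m=blob(a,145,172,(300,190,345,230),80,60);print(cen(m),'lid pred',proj(ca,[627,152,103]))
```

```text
[627.28 159.42  59.61] [ 0.32  0.42 -3.03] 55.240030826560236
# N 3 to tcp [628.64 161.79  52.93]
-0.12, 0.03, 0.21, -0.03, 0.00, 0.06,
-0.12, 0.03, 0.21, -0.03, 0.00, 0.06,
-0.12, 0.03, 0.21, -0.03, 0.00, 0.06,
(array([316.6, 201.9]), 52) lid pred [319.  198.8]
```

Call:
step_arm(commands=[-0.1, 0, 0.3, 0, 0, 0.1, -0.2, 0.1, 0.2, 0, 0, 0, -0.1, 0, 0.2, 0, 0, 0, 0, 0, 0, 0, 0, 0, 0, 0, 0, 0, 0, 0])

```text
time: 20.92
position: [628.4, 163.5, 52.2]
tcp_rot: [-0.271, 0.696, 0.581, 0.325]
ft_force: [-0.0, -0.4, -2.4]
grip_width: 55.0
grip_force: 25.0
```

Run:
```python
from plan import *
T=tool(79.5,40,180);G=np.array([627.1,153.5,0])
o=env.observe();print(now()[0],o['ft_force'],o['grip_width'])
rows([(G+[0,0,59],T,2)])
```

```text
[628.4  163.46  52.21] [-0.01 -0.39 -2.4 ] 55.0242306878816
# N 2 to tcp [628.64 161.79  51.93]
-0.06, 0.03, -0.05, -0.09, -0.04, 0.06,
-0.06, 0.03, -0.05, -0.09, -0.04, 0.06,
```

Call:
step_arm(commands=[-0.1, 0, 0, 0, 0, 0, -0.1, 0, 0, 0, 0, 0, 0, 0, 0, 0, 0, 0, 0, 0, 0, 0, 0, 0])

```text
time: 21.25
position: [628.3, 163.3, 51.9]
tcp_rot: [-0.272, 0.695, 0.581, 0.325]
ft_force: [-0.5, 2.0, 1.0]
grip_width: 55.2
grip_force: 25.0
```

Run:
```python
from plan import *
from m import *
o=env.observe();p,r=now();print(p,o['ft_force'],o['grip_width'],p-11*r.apply([0,0,1]))
# tin edges in scene: pink band and lid
im=cv2.cvtColor(a,cv2.COLOR_RGB2HSV)
m=blob(a,145,172,(295,185,345,245),70,50);y,x=np.nonzero(m);print('scene pink',x.min(),x.max(),y.min(),y.max(),[ (int(t),int(x[y==t].min()),int(x[y==t].max())) for t in np.unique(y)])
for z in(20,40,52,95): print(z,proj(ca,[626.9,152,z]))
cv2.imwrite('pics/s5.png',cv2.resize(a[165:255,280:370],(500,500),interpolation=cv2.INTER_CUBIC)[:,:,::-1])
```

```text
[628.3 163.3  51.9] [0.1 3.1 2.4] 55.44401746778825 [626.8 155.   59. ]
scene pink 310 325 196 217 [(196, 318, 319), (197, 316, 321), (198, 315, 322), (199, 317, 324), (200, 320, 325), (201, 325, 325), (204, 314, 318), (205, 314, 319), (206, 313, 319), (207, 314, 319), (208, 315, 318), (214, 310, 311), (215, 310, 312), (216, 311, 314), (217, 312, 312)]
20 [316.5 219.9]
40 [317.1 215. ]
52 [317.5 212. ]
95 [318.7 200.9]
```

View pics/s5.png

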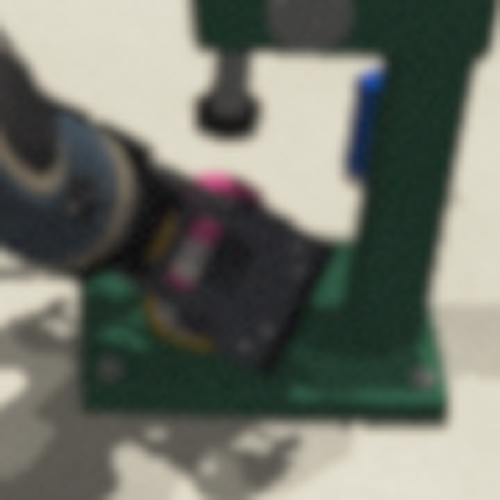

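The scene crop shows the tin standing under the ram: lid at (215,185), ring at (180,325), gripper holding it from the front. The force says it has touched the bed. Release and back off.

Call:
step_arm(commands=[0, 0, 0, 0, 0, 0, 0, 0, 0, 0, 0, 0, 0, 0, 0, 0, 0, 0, 0, 0, 0, 0, 0, 0, 0, 0, 0, 0, 0, 0, 0, 0, 0, 0, 0, 0, 0, 0, 0, 0, 0, 0], jaw=1)

```text
time: 21.93
position: [628.3, 162.0, 50.8]
tcp_rot: [-0.271, 0.696, 0.581, 0.325]
ft_force: [-0.3, 0.1, 0.3]
grip_width: 85.8
grip_force: 0.0
```

Call:
step_arm(commands=[-0.7, 0, -0.8, 0, 0, 0, -1.4, 0, -1.6, 0, 0, 0, -1.4, 0, -1.6, 0, 0, 0, -1.4, 0, -1.6, 0, 0, 0, -1.4, 0, -1.6, 0, 0, 0, -0.8, 0, -1, 0, 0, 0, 0, 0, 0, 0, 0, 0, 0, 0, 0, 0, 0, 0, 0, 0, 0, 0, 0, 0])

```text
time: 22.68
position: [608.7, 57.1, 49.6]
tcp_rot: [-0.272, 0.695, 0.581, 0.325]
ft_force: [-0.1, -0.3, -0.1]
grip_width: 86.9
grip_force: 0.0
```

```bash
cat > tin.py <<'E'
from plan import *
from m import *
def circ(c,m,z):
    y,x=np.nonzero(m);P=np.array([onz(c,i,j,z)[:2] for i,j in zip(x,y)]);A=np.c_[2*P,np.ones(len(P))];s=np.linalg.lstsq(A,(P**2).sum(1),rcond=None)[0]
    return s[:2],np.sqrt(s[2]+s[:2]@s[:2]),len(P)
def chk(lidz=95):
    im,c=grab('wrist','w_t%d.png'%int(env.observe()['time']*100))
    for nm,I,C in(('w',im,c),('s',a,ca)):
        u,v=map(int,proj(C,PR+[0,0,20]));k=70 if nm=='w' else 25
        mr=blob(I,18,32,(u-k,v-k,u+k,v+k//2),90,60);print(nm,'ring',*circ(C,mr,20))
        u,v=map(int,proj(C,PR+[0,0,lidz]));m=blob(I,145,172,(u-k,v-k,u+k,v+k//2),80,50)
        n,lab,st,ce=cv2.connectedComponentsWithStats(m);o=[i for i in range(1,n) if st[i,4]>12]
        for i in o:
            B=m*0+(lab==i).astype(np.uint8);P=np.array([onz(C,*map(float,q),lidz)[:2] for q in max(cv2.findContours(B,0,1)[0],key=cv2.contourArea)[:,0]],np.float32)
            print('  pink',st[i].tolist(),'at lid',cv2.minEnclosingCircle(P),'px pred',proj(C,PR+[0,0,lidz]))
E
python3 - <<'E'
from tin import *
print(now()[0]);chk()
E
```

```text
[608.6  57.6  49.6]
w ring [626.8 152.1] 31.12177727954291 699
  pink [313, 27, 30, 9, 177] at lid ((683.2337646484375, 238.9224090576172), 13.043632507324219) px pred [280.5  97.2]
  pink [240, 74, 79, 58, 3802] at lid ((624.3659057617188, 149.20880126953125), 30.972179412841797) px pred [280.5  97.2]
s ring [627.2 150.6] 31.65142670242807 37
  pink [312, 196, 15, 13, 151] at lid ((629.8155517578125, 147.3013153076172), 29.856616973876953) px pred [318.7 200.9]
```

Run:
```python
from tin import *
import glob
c=env.calibration('wrist');im=cv2.imread(sorted(glob.glob('pics/w_t*'))[-1])[:,:,::-1].copy()
t=np.linspace(0,2*np.pi,90)
for z,r in((95,26),(96,26),(84,26)):
    Q=np.array([proj(c,PR+[r*np.cos(i),r*np.sin(i),z]) for i in t]);print(z,Q.min(0),Q.max(0))
V=cv2.cvtColor(im,cv2.COLOR_RGB2HSV)[:,:,2];print(V[68:136:3,280])
# tin bottom / body silhouette vs ring: left/right grey edges on row of the bottom
m=blob(im,145,172,(230,60,330,140),80,50);print([(t,np.nonzero(m[t])[0][[0,-1]].tolist()) for t in (80,88,96,104,112,120,128)])
for z in(20,):
    Q=np.array([proj(c,PR+[28*np.cos(i),28*np.sin(i),z]) for i in t]);print('base',Q.min(0),Q.max(0))
    print('ring in', proj(c,PR+[0,0,20]))
d=np.array([np.cos(np.radians(79.5)),np.sin(np.radians(79.5)),0])
print(im[165:225:2,int(proj(c,PR-28*d+[0,0,20])[0])].tolist())
print([proj(c,PR-k*d+[0,0,20])[1] for k in(28,29,31,33)])
```

```text
95 [238.9  73.7] [321.1 122.6]
96 [238.7  72.3] [321.3 121.2]
84 [240.7  88. ] [319.2 137.1]
[ 89  88  87 106 105 105 106 106 105 105 105 106 125 140 139 140 140 141
 108 105 103 105 111]
[(80, [253, 303]), (88, [243, 314]), (96, [240, 318]), (104, [241, 317]), (112, [242, 316]), (120, [246, 313]), (128, [255, 303])]
base [246.1 151.4] [312.8 201.8]
ring in [279.5 174.9]
[[106, 99, 96], [104, 62, 78], [100, 47, 71], [101, 47, 72], [101, 46, 71], [102, 47, 72], [101, 45, 71], [102, 59, 76], [100, 91, 90], [98, 96, 92], [102, 99, 95], [105, 102, 97], [96, 93, 91], [85, 82, 85], [85, 83, 85], [85, 83, 86], [86, 85, 86], [91, 91, 90], [96, 97, 95], [111, 99, 76], [133, 104, 30], [118, 95, 32], [57, 70, 49], [40, 66, 53], [41, 68, 54], [40, 69, 53], [43, 69, 54], [41, 68, 52], [41, 67, 53], [41, 67, 53]]
[np.float64(201.75467667820763), np.float64(202.78165319735012), np.float64(204.8507111642196), np.float64(206.94012871965876)]
```

The tin's lid and base are within about 1 mm of the mark. Next is the lever: grip the bar rigidly and turn the tool with it, starting with the tool tilted toward the robot.

```bash
cat >> plan.py <<'E'
HX=np.array([np.cos(np.radians(PYAW)),np.sin(np.radians(PYAW)),0]);HY=np.array([-HX[1],HX[0],0]);UP=np.array([0,0,1.])
def lev(p):
    "tool z at polar angle p in press xz plane, tool x along press +y"
    t=np.radians(p);z=np.cos(t)*HX+np.sin(t)*UP;return R.from_matrix(np.c_[HY,np.cross(z,HY),z])
GRIP=np.array([453.,206.3,295])
E
python3 - <<'E'
from plan import *
T=tool(79.5,40,180);p,r=now()
print('grip in press', (GRIP-PR)@HX,(GRIP-PR)@HY)
rows([(np.array([588,-25,200]),T,5),(np.array([515,60,410]),lev(265)),(GRIP-130*lev(230).apply([0,0,1]),lev(230))])
E
```

```text
grip in press -121.80582958809609 135.47339177253843
# N 5 to tcp [589.54 -16.71 192.93]
1.23, -0.12, -3.00, -0.05, -0.02, 0.04,
1.23, -0.12, -3.00, -0.05, -0.02, 0.04,
1.23, -0.12, -3.01, -0.05, -0.02, 0.04,
1.23, -0.11, -3.01, -0.05, -0.02, 0.04,
1.23, -0.11, -3.01, -0.05, -0.02, 0.04,
# N 10 to tcp [514.18  59.51 399.04]
1.97, -0.88, -0.86, 2.25, -4.95, -3.65,
1.95, -0.79, -0.99, 2.25, -4.95, -3.65,
1.90, -0.71, -1.13, 2.25, -4.95, -3.65,
1.84, -0.64, -1.27, 2.25, -4.95, -3.65,
1.76, -0.58, -1.40, 2.25, -4.95, -3.65,
1.67, -0.52, -1.52, 2.25, -4.95, -3.65,
1.57, -0.48, -1.65, 2.25, -4.95, -3.65,
1.45, -0.45, -1.76, 2.25, -4.95, -3.65,
1.32, -0.44, -1.86, 2.25, -4.95, -3.65,
1.18, -0.43, -1.95, 2.25, -4.95, -3.65,
# N 6 to tcp [518.77 245.35 386.16]
2.62, 1.66, 0.07, 5.83, 0.00, 0.00,
2.62, 1.66, -0.10, 5.83, 0.00, 0.00,
2.62, 1.64, -0.27, 5.83, 0.00, 0.00,
2.62, 1.60, -0.43, 5.83, 0.00, 0.00,
2.62, 1.55, -0.59, 5.83, 0.00, 0.00,
2.62, 1.48, -0.75, 5.83, 0.00, 0.00,
```

Call:
step_arm(commands=[1.2, -0.1, -3.0, 0, 0, 0, 1.2, -0.1, -3.0, 0, 0, 0, 1.2, -0.1, -3.0, 0, 0, 0, 1.2, -0.1, -3.0, 0, 0, 0, 1.3, -0.1, -3.0, 0, 0, 0])

```text
time: 23.35
position: [589.8, -18.3, 193.4]
tcp_rot: [-0.272, 0.695, 0.581, 0.325]
ft_force: [-0.5, -0.2, 0.2]
grip_width: 87.0
grip_force: 0.0
```

Call:
step_arm(commands=[2.0, -0.9, -0.9, 2.2, -5, -3.6, 2.0, -0.8, -1.0, 2.2, -5, -3.6, 1.9, -0.7, -1.1, 2.2, -5, -3.6, 1.8, -0.6, -1.3, 2.2, -5, -3.6, 1.8, -0.6, -1.4, 2.2, -5, -3.6, 1.7, -0.5, -1.5, 2.2, -5, -3.6, 1.6, -0.5, -1.6, 2.2, -5, -3.6, 1.5, -0.5, -1.8, 2.2, -5, -3.6, 1.3, -0.4, -1.9, 2.2, -5, -3.6, 1.2, -0.4, -2.0, 2.2, -5, -3.6])

```text
time: 24.18
position: [514.3, 60.7, 401.7]
tcp_rot: [-0.016, 0.496, 0.867, -0.04]
ft_force: [-0.2, 0.6, -0.1]
grip_width: 87.2
grip_force: 0.0
```

Run:
```python
from plan import *
p,r=now();print(p,r.as_matrix()[:,2],env.observe()['joint_positions'])
rows([(GRIP-130*lev(230).apply([0,0,1]),lev(230),8)])
```

```text
[514.29  60.68 401.67] [-0.07 -0.05 -1.  ] [ 0.07  0.16 -0.35  1.58  0.09  1.49  0.25]
# N 8 to tcp [518.77 245.35 386.16]
1.96, 1.23, 0.07, 4.38, 0.07, -0.05,
1.96, 1.23, -0.03, 4.38, 0.07, -0.05,
1.96, 1.23, -0.12, 4.38, 0.07, -0.05,
1.96, 1.22, -0.21, 4.38, 0.07, -0.05,
1.96, 1.20, -0.30, 4.38, 0.07, -0.05,
1.96, 1.18, -0.39, 4.38, 0.07, -0.05,
1.96, 1.15, -0.48, 4.38, 0.07, -0.05,
1.96, 1.11, -0.56, 4.38, 0.07, -0.05,
```

Run:
```python
from plan import *
rows([(GRIP-120*lev(236).apply([0,0,1]),lev(236),8)])
```

```text
# N 8 to tcp [505.41 237.42 385.37]
1.96, 1.04, 0.09, 3.63, 0.07, -0.05,
1.96, 1.04, 0.03, 3.63, 0.07, -0.05,
1.96, 1.05, -0.04, 3.63, 0.07, -0.05,
1.96, 1.04, -0.10, 3.63, 0.07, -0.05,
1.96, 1.04, -0.16, 3.63, 0.07, -0.05,
1.96, 1.03, -0.23, 3.63, 0.07, -0.05,
1.96, 1.01, -0.29, 3.63, 0.07, -0.05,
1.96, 0.99, -0.35, 3.63, 0.07, -0.05,
```

Call:
step_arm(commands=[2, 1, 0.1, 3.6, 0.1, 0, 2, 1, 0, 3.6, 0.1, 0, 2, 1, 0, 3.6, 0.1, 0, 2, 1, -0.1, 3.6, 0.1, 0, 1.9, 1.1, -0.2, 3.6, 0.1, 0, 1.9, 1.1, -0.2, 3.6, 0, 0, 1.9, 1, -0.3, 3.7, 0, 0, 2, 1, -0.4, 3.7, 0, 0, 0, 0, 0, 0, 0, 0, 0, 0, 0, 0, 0, 0])

```text
time: 25.02
position: [507.2, 227.2, 382.3]
tcp_rot: [-0.14, 0.477, 0.833, -0.243]
ft_force: [0.4, -0.2, 1.5]
grip_width: 87.2
grip_force: 0.0
```

Run:
```python
from tin import *
im,c=grab('wrist','w_lev.png');p,r=now();print(p,r.as_matrix(),env.observe()['joint_positions'])
print('pred grip',proj(c,GRIP),proj(c,GRIP+40*HY),proj(c,GRIP-40*HY))
m=blob(im,170,8,None,150,60);n,lab,st,ce=cv2.connectedComponentsWithStats(m);print([(s.tolist(),q) for s,q in zip(st[1:],ce[1:]) if s[4]>100])
i=1+np.argmax(st[1:,4]);e=ends((lab==i).astype(np.uint8));print(e,cv2.minAreaRect(np.argwhere(lab==i)[:,::-1].astype(np.float32)))
mb=blob(b,175,5,(145,235,205,285),150);et=ends(mb);print('top',et,cen(mb))
print(tri(c,ce[i],cb,cen(mb)[0]))
for x in e:
    print([tri(c,x,cb,y) for y in et])
```

```text
[507.8 224.5 384.4] [[-0.5  0.7 -0.5]
 [ 0.9  0.4 -0.3]
 [ 0.  -0.5 -0.8]] [-0.4  0.5 -0.2  1.3  0.1  2.  -0.1]
pred grip [277.8 204.6] [277.5 160.2] [278.2 245.6]
[([268, 161, 21, 79, 1353], array([277.1, 195.5]))]
(array([278., 161.], dtype=float32), array([278., 239.], dtype=float32)) ((277.9999694824219, 199.99996948242188), (19.999996185302734, 77.99998474121094), 0.0)
top (array([184.9, 255.8], dtype=float32), array([168.9, 264.9], dtype=float32)) (array([176.8, 260.4]), 125)
(array([451.2, 206.6, 288.5]), np.float64(12.939447048983723))
[(array([445.6, 209.5, 267.2]), np.float64(63.89900642594761)), (array([437.1, 230.1, 284.3]), np.float64(21.1456248786022))]
[(array([469.6, 180.8, 298.7]), np.float64(3.2492702879460045)), (array([462. , 205.8, 326.7]), np.float64(38.0006217314341))]
```

Run:
```python
from plan import *
print(env.observe()['joint_positions'][5].round(3))
rows([(GRIP-60*lev(240).apply([0,0,1]),lev(240),4),(GRIP,lev(240),4)])
```

```text
1.964
# N 4 to tcp [474.07 218.81 337.44]
0.30, -0.05, 1.42, -0.60, -0.11, -0.10,
0.30, -0.06, 1.42, -0.60, -0.11, -0.10,
0.30, -0.08, 1.42, -0.60, -0.11, -0.10,
0.31, -0.09, 1.42, -0.60, -0.11, -0.10,
# N 4 to tcp [448.27 203.49 285.47]
-0.00, 0.00, 1.50, 0.00, 0.00, 0.00,
-0.00, 0.00, 1.50, 0.00, 0.00, 0.00,
-0.00, 0.00, 1.50, 0.00, 0.00, 0.00,
-0.00, 0.00, 1.50, 0.00, 0.00, 0.00,
```

Call:
step_arm(commands=[0.3, -0.1, 1.4, -0.6, -0.1, -0.1, 0.3, -0.1, 1.4, -0.6, -0.1, -0.1, 0.3, -0.1, 1.4, -0.6, -0.1, -0.1, 0.3, 0, 1.4, -0.6, -0.1, -0.1, 0, 0, 0, 0, 0, 0, 0, 0, 0, 0, 0, 0])

```text
time: 25.67
position: [474.3, 218.3, 338.5]
tcp_rot: [-0.129, 0.478, 0.839, -0.225]
ft_force: [-0.0, 0.0, 0.2]
grip_width: 87.0
grip_force: 0.0
```

Run:
```python
from tin import *
im,c=grab('wrist');p,r=now();print(p,r.as_matrix()[:,2],env.observe()['joint_positions'])
print('pred grip',proj(c,GRIP),proj(c,GRIP+40*HY))
m=blob(im,170,8,None,150,60);n,lab,st,ce=cv2.connectedComponentsWithStats(m);print([(s.tolist(),q) for s,q in zip(st[1:],ce[1:]) if s[4]>100])
rows([(GRIP,lev(240),5)])
```

```text
[475.2 219.3 338.3] [-0.4 -0.3 -0.9] [-0.4  0.4 -0.2  1.4  0.1  1.8 -0.1]
pred grip [277.4 236.9] [277.2 183.5]
[([265, 184, 27, 30, 721], array([277.9, 198. ])), ([268, 229, 23, 49, 790], array([279.2, 258.5]))]
# N 5 to tcp [448.3 203.5 285.5]
0.00, -0.01, 1.23, 0.01, -0.01, -0.01,
0.00, -0.01, 1.23, 0.01, -0.01, -0.01,
0.00, -0.01, 1.23, 0.01, -0.01, -0.01,
0.00, -0.01, 1.23, 0.01, -0.01, -0.01,
0.00, -0.01, 1.23, 0.01, -0.01, -0.01,
```

Call:
step_arm(commands=[0, 0, 1.4, 0, 0, 0, 0, 0, 1.4, 0, 0, 0, 0, 0, 1.3, 0, 0, 0, 0, 0, 1.1, 0, 0, 0, 0, 0, 0.9, 0, 0, 0, 0, 0, 0, 0, 0, 0])

```text
time: 26.32
position: [447.5, 203.5, 283.7]
tcp_rot: [-0.129, 0.478, 0.839, -0.226]
ft_force: [-0.0, 0.1, -0.3]
grip_width: 86.9
grip_force: 0.0
```

Call:
step_arm(commands=[0, 0, 0, 0, 0, 0, 0, 0, 0, 0, 0, 0, 0, 0, 0, 0, 0, 0, 0, 0, 0, 0, 0, 0, 0, 0, 0, 0, 0, 0, 0, 0, 0, 0, 0, 0, 0, 0, 0, 0, 0, 0, 0, 0, 0, 0, 0, 0, 0, 0, 0, 0, 0, 0, 0, 0, 0, 0, 0, 0], jaw=0, newtons=50)

```text
time: 27.15
position: [447.9, 204.2, 284.6]
tcp_rot: [-0.129, 0.478, 0.839, -0.226]
ft_force: [-0.1, -0.5, -0.2]
grip_width: 28.2
grip_force: 0.0
```

Call:
step_arm(commands=[0, 0, 0, 0, 0, 0, 0, 0, 0, 0, 0, 0, 0, 0, 0, 0, 0, 0])

```text
time: 27.4
position: [448.3, 204.3, 284.3]
tcp_rot: [-0.128, 0.478, 0.839, -0.225]
ft_force: [2.6, 1.1, -1.5]
grip_width: 20.8
grip_force: 50.0
```

Run:
```python
from plan import *
p,r=now();o=env.observe();g=p-11*r.apply([0,0,1]);print(p,o['ft_force'],o['grip_width'],o['grip_force'],g,(g-PR)@HX,(g-PR)@HY)
# hinge from measured grip at rest
H=g-160*(-np.cos(np.radians(20))*HX+np.sin(np.radians(20))*UP);print('hinge',H)
def at(a): t=np.radians(160)+a; return H+160*(np.cos(t)*HX+np.sin(t)*UP)
M=r.as_matrix()[:,2];p0=np.degrees(np.arctan2(M[2],M@HX))%360;print(p0)
N=20;rows([(at(1.1*i/N),lev(p0+np.degrees(1.1*i/N)),1) for i in range(1,N+1)],start=(p,r))
```

```text
[448.26 204.35 284.33] [ 2.59  1.11 -1.48] 20.783758969529767 50.00755403190851 [453.   207.16 293.85] -121.36771763955034 136.21005807783408
hinge [582.28 283.92 239.13]
239.958154262424
# N 1 to tcp [446.33 203.2  275.69]
-0.00, 0.24, 0.86, -3.15, -0.02, 0.02,
# N 1 to tcp [444.81 202.29 266.94]
0.00, 0.24, 0.86, -3.15, -0.00, 0.00,
# N 1 to tcp [443.7  201.64 258.11]
-0.00, 0.24, 0.86, -3.15, 0.00, 0.00,
# N 1 to tcp [443.01 201.23 249.22]
-0.00, 0.24, 0.86, -3.15, 0.00, 0.00,
# N 1 to tcp [442.75 201.07 240.31]
0.00, 0.24, 0.86, -3.15, -0.00, -0.00,
# N 1 to tcp [442.9  201.16 231.38]
-0.00, 0.24, 0.86, -3.15, 0.00, -0.00,
# N 1 to tcp [443.48 201.5  222.48]
0.00, 0.24, 0.86, -3.15, -0.00, -0.00,
# N 1 to tcp [444.48 202.1  213.63]
0.00, 0.24, 0.86, -3.15, 0.00, 0.00,
# N 1 to tcp [445.89 202.93 204.86]
-0.00, 0.24, 0.86, -3.15, -0.00, -0.00,
# N 1 to tcp [447.71 204.02 196.2 ]
0.00, 0.24, 0.86, -3.15, 0.00, 0.00,
# N 1 to tcp [449.95 205.34 187.66]
-0.00, 0.24, 0.86, -3.15, 0.00, 0.00,
# N 1 to tcp [452.58 206.91 179.27]
0.00, 0.24, 0.86, -3.15, 0.00, -0.00,
# N 1 to tcp [455.61 208.7  171.07]
-0.00, 0.24, 0.86, -3.15, -0.00, 0.00,
# N 1 to tcp [459.01 210.73 163.08]
-0.00, 0.24, 0.86, -3.15, 0.00, -0.00,
# N 1 to tcp [462.79 212.97 155.31]
0.00, 0.24, 0.86, -3.15, -0.00, -0.00,
# N 1 to tcp [466.94 215.43 147.8 ]
0.00, 0.24, 0.86, -3.15, -0.00, 0.00,
# N 1 to tcp [471.43 218.1  140.56]
-0.00, 0.24, 0.86, -3.15, 0.00, 0.00,
# N 1 to tcp [476.25 220.96 133.63]
-0.00, 0.24, 0.86, -3.15, 0.00, -0.00,
# N 1 to tcp [481.4  224.02 127.01]
0.00, 0.24, 0.86, -3.15, -0.00, 0.00,
# N 1 to tcp [486.85 227.26 120.73]
-0.00, 0.24, 0.86, -3.15, 0.00, 0.00,
```

Call:
step_arm(commands=[0, 0.1, 0.4, -1.6, 0, 0, 0, 0.1, 0.4, -1.6, 0, 0, 0, 0.2, 0.9, -3.1, 0, 0, 0, 0.3, 0.8, -3.2, 0, 0, 0, 0.2, 0.9, -3.1, 0, 0, 0, 0.3, 0.9, -3.2, 0, 0, 0, 0.2, 0.8, -3.1, 0, 0, 0, 0.2, 0.9, -3.2, 0, 0])

```text
time: 28.07
position: [443.8, 201.7, 224.1]
tcp_rot: [-0.033, 0.493, 0.867, -0.058]
ft_force: [3.5, 2.6, 4.2]
grip_width: 20.4
grip_force: 50.0
```

```bash
cat >> plan.py <<'E'
HG=np.array([582.3,283.9,239.1])
def at(a): t=np.radians(160)+a; return HG+160*(np.cos(t)*HX+np.sin(t)*UP)
def lst():
    p,r=now();o=env.observe();g=p-11*r.apply([0,0,1]);v=g-HG;M=r.as_matrix()[:,2]
    print('a %.3f rad %.1f y %.1f'%(np.arctan2(v[2],v@HX)%(2*np.pi)-np.radians(160),np.hypot(v@HX,v[2]),v@HY),'p0',np.degrees(np.arctan2(M[2],M@HX))%360,o['ft_force'],o['grip_width'],o['joint_positions'])
def arc(a0,a1,n,P0=240):
    rows([(at(a0+(a1-a0)*i/n),lev(P0+np.degrees(a0+(a1-a0)*i/n)),1) for i in range(1,n+1)])
E
python3 - <<'E'
from plan import *
lst();arc(.35,1.1,3)
E
```

```text
a 0.375 rad 159.6 y 0.0 p0 262.3162657672416 [3.51 2.56 4.22] 20.40584206997119 [-0.3   0.25 -0.26  1.88  0.07  1.15 -0.05]
# N 1 to tcp [449.75 205.2  188.4 ]
-0.00, 1.16, 3.44, -12.06, -0.01, 0.01,
# N 1 to tcp [464.66 214.05 151.84]
0.00, 1.45, 3.78, -14.32, -0.00, 0.00,
# N 1 to tcp [486.88 227.24 120.71]
-0.00, 1.45, 3.78, -14.32, 0.00, -0.00,
```

Call:
step_arm(commands=[0, 0.2, 0.9, -3.1, 0, 0, 0, 0.3, 0.8, -3.2, 0, 0, 0, 0.2, 0.9, -3.1, 0, 0, 0, 0.3, 0.9, -3.2, 0, 0, 0, 0.2, 0.8, -3.1, 0, 0, 0, 0.2, 0.9, -3.2, 0, 0, 0, 0.3, 0.8, -3.1, 0, 0, 0, 0.2, 0.9, -3.2, 0, 0])

```text
time: 28.73
position: [462.9, 213.0, 156.9]
tcp_rot: [0.075, 0.489, 0.859, 0.132]
ft_force: [-0.6, -1.9, 5.6]
grip_width: 20.5
grip_force: 50.0
```

Run:
```python
from plan import *
lst();arc(.78,1.1,6)
```

```text
a 0.816 rad 159.2 y 0.0 p0 287.4660337973348 [-0.63 -1.88  5.6 ] 20.459818691445882 [-0.27  0.18 -0.26  2.19  0.09  0.47 -0.06]
# N 1 to tcp [463.43 213.32 154.13]
-0.00, -0.02, 0.29, -0.28, 0.00, 0.00,
# N 1 to tcp [467.49 215.73 146.88]
0.00, 0.23, 0.83, -3.06, -0.00, 0.00,
# N 1 to tcp [471.88 218.34 139.9 ]
-0.00, 0.23, 0.83, -3.06, 0.00, 0.00,
# N 1 to tcp [476.58 221.13 133.19]
0.00, 0.23, 0.83, -3.06, 0.00, 0.00,
# N 1 to tcp [481.59 224.1  126.79]
0.00, 0.23, 0.83, -3.06, -0.00, 0.00,
# N 1 to tcp [486.88 227.24 120.71]
-0.00, 0.23, 0.83, -3.06, 0.00, -0.00,
```

Run:
```python
from plan import *
n=8;rows([(at(.80+.31*i/n),lev(287.2+2.5*i/n),1) for i in range(1,n+1)])
```

```text
# N 1 to tcp [463.74 213.5  153.35]
-0.00, -0.01, 0.37, -0.05, 0.00, 0.00,
# N 1 to tcp [466.38 215.07 147.96]
0.00, 0.13, 0.61, -0.31, 0.00, -0.00,
# N 1 to tcp [469.21 216.75 142.69]
-0.00, 0.15, 0.60, -0.31, 0.00, -0.00,
# N 1 to tcp [472.21 218.53 137.54]
-0.00, 0.17, 0.60, -0.31, -0.00, 0.00,
# N 1 to tcp [475.38 220.41 132.53]
0.00, 0.19, 0.59, -0.31, 0.00, 0.00,
# N 1 to tcp [478.71 222.39 127.67]
-0.00, 0.21, 0.59, -0.31, 0.00, -0.00,
# N 1 to tcp [482.21 224.47 122.96]
-0.00, 0.23, 0.58, -0.31, 0.00, 0.00,
# N 1 to tcp [485.86 226.64 118.41]
0.00, 0.25, 0.57, -0.31, -0.00, 0.00,
```

Call:
step_arm(commands=[0, 0.1, 0.5, -0.3, 0, 0, 0, 0.1, 0.6, -0.3, 0, 0, 0, 0.2, 0.6, -0.3, 0, 0, 0, 0.2, 0.6, -0.3, 0, 0, 0, 0.2, 0.6, -0.3, 0, 0, 0, 0.2, 0.6, -0.3, 0, 0], newtons=60)

```text
time: 29.23
position: [479.5, 222.9, 126.7]
tcp_rot: [0.082, 0.488, 0.857, 0.144]
ft_force: [-7.2, -4.0, 13.6]
grip_width: 19.8
grip_force: 59.7
```

Run:
```python
from plan import *
lst();n=3;rows([(at(1.02+.1*i/n),lev(289.2+1*i/n),1) for i in range(1,n+1)])
```

```text
a 1.041 rad 159.8 y 0.1 p0 289.0455304140062 [-7.19 -3.97 13.56] 19.777278891730177 [-0.31  0.25 -0.23  2.2   0.15  0.37 -0.12]
# N 1 to tcp [480.62 223.53 125.14]
-0.01, 0.07, 0.19, -0.49, 0.02, 0.03,
# N 1 to tcp [483.7  225.35 121.15]
0.00, 0.20, 0.50, -0.33, -0.00, 0.00,
# N 1 to tcp [486.89 227.25 117.29]
-0.00, 0.22, 0.49, -0.33, 0.00, -0.00,
```

Call:
step_arm(commands=[0, 0.1, 0.4, -0.3, 0, 0, 0, 0.2, 0.4, -0.3, 0, 0, 0, 0.2, 0.4, -0.3, 0, 0, 0, 0, 0, 0, 0, 0])

```text
time: 29.57
position: [486.6, 227.1, 117.1]
tcp_rot: [0.086, 0.487, 0.856, 0.15]
ft_force: [-7.6, -4.4, 14.2]
grip_width: 20.4
grip_force: 58.9
```

Run:
```python
from tin import *
lst();print((now()[0]))
# pad bottom in scene/top? lever grip height
m=blob(a,175,5,(255,120,330,215),140,50);print('red scene',cen(m) if m.any() else None,'pred',proj(ca,at(1.1)),proj(ca,at(0)))
k=[(int(v),a[v,318].tolist()) for v in range(170,206,2)];print(k);print('pad under pred full/rest',proj(ca,PR+[0,0,87]),proj(ca,PR+[0,0,148]),proj(ca,PR+[0,0,99]))
n=2;rows([(at(1.13),lev(290),2)])
```

```text
a 1.119 rad 160.3 y 0.1 p0 289.87278872698215 [-7.5 -3.6 14.8] 20.48589261317943 [-0.3  0.3 -0.2  2.2  0.2  0.3 -0.1]
[486.5 227.1 117.1]
red scene (array([289.6, 164.5]), 52) pred [289.7 165.4] [280.9 118.5]
[(170, [24, 45, 35]), (172, [40, 52, 45]), (174, [111, 111, 100]), (176, [150, 145, 133]), (178, [141, 137, 125]), (180, [124, 120, 110]), (182, [117, 114, 105]), (184, [108, 104, 97]), (186, [98, 96, 89]), (188, [90, 87, 82]), (190, [79, 78, 73]), (192, [70, 69, 65]), (194, [67, 66, 65]), (196, [66, 65, 63]), (198, [62, 62, 61]), (200, [60, 61, 59]), (202, [45, 45, 43]), (204, [28, 26, 26])]
pad under pred full/rest [318.5 203. ] [320.4 186.5] [318.9 199.8]
# N 2 to tcp [487.8 227.8 116.1]
-0.00, 0.05, 0.07, -0.06, 0.01, 0.01,
-0.00, 0.05, 0.07, -0.06, 0.01, 0.01,
```

Call:
step_arm(commands=[0, 0.1, 0.2, 0, 0, 0, 0, 0.1, 0.2, 0, 0, 0, 0, 0, 0, 0, 0, 0])

```text
time: 29.92
position: [487.1, 227.2, 115.7]
tcp_rot: [0.085, 0.487, 0.856, 0.148]
ft_force: [-28.3, -14.1, 47.7]
grip_width: 20.3
grip_force: 55.2
```

Call:
step_arm(commands=[0, 0.1, 0.2, 0, 0, 0, 0, 0.1, 0.2, 0, 0, 0, 0, 0, 0, 0, 0, 0])

```text
time: 30.17
position: [488.3, 227.5, 112.3]
tcp_rot: [0.085, 0.488, 0.857, 0.146]
ft_force: [-33.7, -17.4, 55.3]
grip_width: 19.5
grip_force: 55.6
```

Run:
```python
from tin import *
lst()
m=blob(a,175,5,(255,120,330,215),140,50);print('red scene',cen(m),'pred',proj(ca,at(1.1)),proj(ca,at(1.15)))
```

```text
a 1.148 rad 162.5 y -0.4 p0 289.42529944472653 [-32.9 -19.2  53.6] 19.38991032894215 [-0.3  0.3 -0.2  2.2  0.2  0.3 -0.1]
red scene (array([289.4, 164.3]), 56) pred [289.7 165.4] [291.3 167. ]
```

The stop is reached: force jumped and the grip stays at its full-stroke pixel. Now ease back, following the arc.

```bash
cat >> plan.py <<'E'
def back(a0,a1,n,off):
    pol=lambda a: 240+np.degrees(.8)*a/.8*1.0 if a<.8 else 285.8+(a-.8)/.3*3.6
    rows([(at(x)+lev(pol(x)).apply(off),lev(pol(x)),1) for x in np.linspace(a0,a1,n+1)[1:]])
E
python3 - <<'E'
from plan import *
p,r=now();g=p-11*r.apply([0,0,1]);off=r.inv().apply(g-at(1.1));print(off)
back(1.1,.8,10,off*[0,1,.6])
E
```

```text
[-0.41  1.07  8.13]
# N 1 to tcp [484.28 225.7  118.83]
0.04, -0.20, -0.77, 0.39, 0.17, 0.03,
# N 1 to tcp [481.52 224.06 122.44]
0.00, -0.19, -0.45, 0.36, -0.00, -0.00,
# N 1 to tcp [478.86 222.48 126.15]
-0.00, -0.17, -0.45, 0.36, 0.00, -0.00,
# N 1 to tcp [476.29 220.96 129.94]
0.00, -0.16, -0.45, 0.36, -0.00, 0.00,
# N 1 to tcp [473.83 219.49 133.82]
-0.00, -0.15, -0.46, 0.36, 0.00, 0.00,
# N 1 to tcp [471.47 218.09 137.79]
0.00, -0.14, -0.46, 0.36, 0.00, 0.00,
# N 1 to tcp [469.21 216.75 141.83]
0.00, -0.13, -0.46, 0.36, -0.00, -0.00,
# N 1 to tcp [467.06 215.47 145.94]
0.00, -0.12, -0.47, 0.36, -0.00, 0.00,
# N 1 to tcp [465.01 214.26 150.13]
0.00, -0.11, -0.47, 0.36, 0.00, 0.00,
# N 1 to tcp [463.08 213.11 154.39]
-0.00, -0.10, -0.47, 0.36, 0.00, -0.00,
```

Call:
step_arm(commands=[0, -0.1, -0.4, 0.3, 0, 0, 0, -0.2, -0.5, 0.4, 0, 0, 0, -0.2, -0.5, 0.4, 0, 0, 0, -0.2, -0.5, 0.4, 0, 0, 0, -0.2, -0.4, 0.3, 0, 0, 0, -0.1, -0.5, 0.4, 0, 0, 0, -0.1, -0.5, 0.3, 0, 0, 0, -0.1, -0.4, 0.4, 0, 0])

```text
time: 30.93
position: [469.7, 216.6, 138.9]
tcp_rot: [0.071, 0.49, 0.86, 0.125]
ft_force: [-4.5, -3.4, -4.0]
grip_width: 19.5
grip_force: 60.3
```

Run:
```python
from tin import *
lst()
m=blob(a,175,5,(255,120,330,215),140,50);q=cen(m)[0];print('red scene',q,[(x,proj(ca,at(x))) for x in(.7,.8,.9,1,1.1)])
p,r=now();g=p-11*r.apply([0,0,1])
for x in(.8,.85,.9): print(x,r.inv().apply(g-at(x)))
```

```text
a 0.937 rad 161.5 y -0.3 p0 286.4809797687636 [-5.4 -4.  -2.2] 18.931660925446913 [-0.3  0.2 -0.3  2.2  0.1  0.5 -0.1]
red scene [283.5 156.8] [(0.7, array([279.8, 150.5])), (0.8, array([281.7, 154.6])), (0.9, array([283.9, 158.5])), (1, array([286.6, 162.1])), (1.1, array([289.7, 165.4]))]
0.8 [-0.3  3.6 21.7]
0.85 [-0.3  2.1 13.9]
0.9 [-0.3  0.2  6.1]
```

Run:
```python
from plan import *
p,r=now();g=p-11*r.apply([0,0,1]);off=r.inv().apply(g-at(.885));print(off)
pol=lambda x:241+45.5*x/.885
rows([(at(x)+lev(pol(x)).apply(off*[0,1,1]),lev(pol(x)),1) for x in np.linspace(.885,0,31)[1:]])
```

```text
[-0.32  0.81  8.42]
# N 1 to tcp [466.98 215.43 142.94]
0.03, -0.16, -0.46, 1.50, 0.00, -0.02,
# N 1 to tcp [464.64 214.04 146.95]
0.00, -0.16, -0.46, 1.52, 0.00, -0.00,
# N 1 to tcp [462.41 212.71 151.04]
0.00, -0.16, -0.46, 1.52, 0.00, 0.00,
# N 1 to tcp [460.27 211.45 155.21]
-0.00, -0.16, -0.46, 1.52, 0.00, 0.00,
# N 1 to tcp [458.25 210.24 159.44]
0.00, -0.15, -0.46, 1.52, 0.00, 0.00,
# N 1 to tcp [456.33 209.11 163.74]
-0.00, -0.15, -0.46, 1.52, 0.00, 0.00,
# N 1 to tcp [454.53 208.03 168.1 ]
0.00, -0.15, -0.46, 1.52, -0.00, 0.00,
# N 1 to tcp [452.83 207.03 172.52]
-0.00, -0.15, -0.46, 1.52, 0.00, -0.00,
# N 1 to tcp [451.25 206.09 177.  ]
0.00, -0.15, -0.46, 1.52, 0.00, 0.00,
# N 1 to tcp [449.78 205.22 181.53]
-0.00, -0.15, -0.46, 1.52, -0.00, -0.00,
# N 1 to tcp [448.43 204.41 186.1 ]
0.00, -0.15, -0.46, 1.52, 0.00, -0.00,
# N 1 to tcp [447.2  203.68 190.71]
-0.00, -0.15, -0.46, 1.52, 0.00, 0.00,
# N 1 to tcp [446.08 203.02 195.37]
0.00, -0.14, -0.46, 1.52, -0.00, -0.00,
# N 1 to tcp [445.08 202.42 200.06]
-0.00, -0.14, -0.46, 1.52, 0.00, 0.00,
# N 1 to tcp [444.2  201.9  2
[... 475 characters left out ...]
46, 1.52, -0.00, 0.00,
# N 1 to tcp [441.42 200.25 238.33]
-0.00, -0.13, -0.46, 1.52, 0.00, -0.00,
# N 1 to tcp [441.51 200.31 243.15]
-0.00, -0.13, -0.46, 1.52, -0.00, 0.00,
# N 1 to tcp [441.73 200.43 247.96]
0.00, -0.13, -0.46, 1.52, 0.00, 0.00,
# N 1 to tcp [442.06 200.63 252.76]
0.00, -0.13, -0.46, 1.52, -0.00, -0.00,
# N 1 to tcp [442.52 200.9  257.54]
0.00, -0.13, -0.46, 1.52, 0.00, 0.00,
# N 1 to tcp [443.09 201.24 262.31]
-0.00, -0.12, -0.46, 1.52, -0.00, 0.00,
# N 1 to tcp [443.79 201.66 267.05]
0.00, -0.12, -0.47, 1.52, 0.00, -0.00,
# N 1 to tcp [444.6  202.14 271.76]
-0.00, -0.12, -0.47, 1.52, 0.00, 0.00,
# N 1 to tcp [445.53 202.69 276.44]
-0.00, -0.12, -0.47, 1.52, 0.00, -0.00,
```

Call:
step_arm(commands=[0, -0.2, -0.5, 1.5, 0, 0, 0, -0.1, -0.4, 1.5, 0, 0, 0, -0.2, -0.5, 1.5, 0, 0, 0, -0.1, -0.4, 1.6, 0, 0, 0, -0.2, -0.5, 1.5, 0, 0, 0, -0.1, -0.5, 1.5, 0, 0, 0, -0.2, -0.4, 1.5, 0, 0, 0, -0.1, -0.5, 1.6, 0, 0, 0, -0.2, -0.4, 1.5, 0, 0, 0, -0.1, -0.5, 1.5, 0, 0])

```text
time: 31.87
position: [449.7, 204.8, 181.4]
tcp_rot: [0.005, 0.495, 0.869, 0.009]
ft_force: [-5.7, -5.0, -4.3]
grip_width: 18.7
grip_force: 60.1
```

Run:
```python
from plan import *
lst();p,r=now()
off=np.array([0,.8,8.4]);pol=lambda x:241+45.5*x/.885
x=.885*2/3;rows([(at(.885/3)+lev(pol(.885/3)).apply(off),lev(pol(.885/3)),10)]);print('exp',at(x)+lev(pol(x)).apply(off+[0,0,11]))
```

```text
a 0.642 rad 161.5 y -0.3 p0 271.1510412023483 [-5.69 -5.04 -4.33] 18.712832911833665 [-0.29  0.23 -0.26  2.01  0.08  0.89 -0.05]
# N 10 to tcp [441.6  200.36 228.72]
0.00, -0.08, -0.47, 1.50, -0.00, 0.00,
0.00, -0.10, -0.47, 1.50, -0.00, 0.00,
0.00, -0.11, -0.47, 1.50, -0.00, 0.00,
0.00, -0.12, -0.47, 1.50, -0.00, 0.00,
0.00, -0.13, -0.46, 1.50, -0.00, 0.00,
0.00, -0.14, -0.46, 1.50, -0.00, 0.00,
0.00, -0.16, -0.46, 1.50, -0.00, 0.00,
0.00, -0.17, -0.45, 1.50, -0.00, 0.00,
0.00, -0.18, -0.45, 1.50, -0.00, 0.00,
0.00, -0.19, -0.44, 1.50, -0.00, 0.00,
exp [449.77 205.21 181.55]
```

Call:
step_arm(commands=[0, -0.1, -0.5, 1.5, 0, 0, 0, -0.2, -0.4, 1.5, 0, 0, 0, -0.1, -0.5, 1.5, 0, 0, 0, -0.1, -0.4, 1.5, 0, 0, 0, -0.2, -0.5, 1.5, 0, 0, 0, -0.1, -0.5, 1.5, 0, 0, 0, -0.1, -0.4, 1.5, 0, 0, 0, -0.2, -0.5, 1.5, 0, 0, 0, -0.1, -0.4, 1.5, 0, 0, 0, -0.2, -0.5, 1.5, 0, 0])

```text
time: 32.7
position: [441.4, 199.8, 228.9]
tcp_rot: [-0.06, 0.491, 0.863, -0.105]
ft_force: [-6.0, -5.9, -2.1]
grip_width: 19.4
grip_force: 60.3
```

Call:
step_arm(commands=[0, -0.1, -0.5, 1.5, 0, 0, 0, -0.1, -0.4, 1.5, 0, 0, 0, -0.2, -0.5, 1.5, 0, 0, 0, -0.1, -0.5, 1.5, 0, 0, 0, -0.1, -0.4, 1.5, 0, 0, 0, -0.2, -0.5, 1.5, 0, 0, 0, -0.1, -0.4, 1.5, 0, 0, 0, -0.1, -0.5, 1.5, 0, 0])

```text
time: 33.37
position: [443.7, 201.1, 268.1]
tcp_rot: [-0.111, 0.482, 0.847, -0.194]
ft_force: [-9.4, -6.2, -2.7]
grip_width: 19.5
grip_force: 60.8
```

Run:
```python
from tin import *
lst();p,r=now()
off=np.array([0,.8,8.4]);pol=lambda x:241+45.5*x/.885
rows([(at(0)+lev(pol(0)).apply(off),lev(pol(0)),3)])
m=blob(a,175,5,(255,90,330,215),140,50);print('red scene',cen(m),[(x,proj(ca,at(x))) for x in(0,.1,.2)])
mb=blob(b,175,5,(145,235,205,285),150);print('top',cen(mb),[proj(cb,at(x)) for x in (0,.1,.2)])
```

```text
a 0.104 rad 161.4 y -0.4 p0 244.10723771162668 [-8.8 -7.4  1.1] 19.11265001566785 [-0.3  0.4 -0.2  1.7  0.1  1.6 -0.1]
# N 3 to tcp [445.5 202.7 276.5]
0.01, -0.05, -0.28, 1.04, -0.00, 0.00,
0.01, -0.05, -0.28, 1.04, -0.00, 0.00,
0.01, -0.06, -0.27, 1.04, -0.00, 0.00,
red scene (array([280.5, 120.7]), 52) [(0, array([280.9, 118.5])), (0.1, array([279.2, 123.1])), (0.2, array([278. , 127.8]))]
top (array([nan, nan]), 0) [array([174.7, 261.8]), array([177. , 263.7]), array([179. , 264.9])]m.py:10: RuntimeWarning: Mean of empty slice.
  y,x=np.nonzero(m);return np.array([x.mean(),y.mean()]),len(x)
  ret = ret.dtype.type(ret / rcount)
```

Call:
step_arm(commands=[0, -0.1, -0.3, 1, 0, 0, 0, 0, -0.3, 1, 0, 0, 0, -0.1, -0.2, 1, 0, 0, 0, 0, 0, 0, 0, 0])

```text
time: 33.8
position: [445.1, 202.0, 276.5]
tcp_rot: [-0.123, 0.479, 0.842, -0.217]
ft_force: [-9.9, -7.3, 1.9]
grip_width: 19.4
grip_force: 60.3
```

Run:
```python
from tin import *
lst()
m=blob(a,175,5,(255,90,330,215),140,50);y,x=np.nonzero(m);print('red scene',cen(m),y.min(),y.max(),x.min(),x.max())
```

```text
a 0.053 rad 161.4 y -0.4 p0 241.18349348282987 [-9.4 -6.9  0.7] 19.32747964735141 [-0.3  0.4 -0.2  1.6  0.1  1.6 -0.1]
red scene (array([281.8, 117.4]), 57) 109 123 278 285
```

Call:
step_arm(commands=[0, 0, -0.2, 0, 0, 0, 0, 0, 0, 0, 0, 0])

```text
time: 34.07
position: [445.2, 202.0, 276.7]
tcp_rot: [-0.124, 0.479, 0.842, -0.217]
ft_force: [-10.9, -7.9, -5.7]
grip_width: 18.8
grip_force: 60.5
```

Call:
step_arm(commands=[0, 0, -0.2, 0, 0, 0, 0, 0, 0, 0, 0, 0])

```text
time: 34.23
position: [445.1, 202.0, 276.8]
tcp_rot: [-0.125, 0.479, 0.841, -0.218]
ft_force: [-13.6, -8.9, -12.8]
grip_width: 19.2
grip_force: 60.6
```

Call:
step_arm(commands=[0, 0, -0.2, 0, 0, 0, 0, 0, 0, 0, 0, 0])

```text
time: 34.4
position: [445.1, 202.0, 276.9]
tcp_rot: [-0.125, 0.478, 0.841, -0.22]
ft_force: [-16.6, -10.3, -20.1]
grip_width: 18.9
grip_force: 60.8
```

Run:
```python
from tin import *
lst()
m=blob(a,175,5,(255,90,330,215),140,50);y,x=np.nonzero(m);print('red scene',cen(m),y.min(),y.max(),x.min(),x.max())
```

```text
a 0.051 rad 161.5 y -0.4 p0 240.71733660399906 [-15.8  -9.8 -20.8] 19.23177140266189 [-0.3  0.4 -0.2  1.6  0.1  1.6 -0.1]
red scene (array([281.8, 117.4]), 59) 109 122 278 285
```

At the rest stop: the tool stalls and the force is now downward. Relieve, open, withdraw.

Call:
step_arm(commands=[0, 0, 0.2, 0, 0, 0, 0, 0, 0.1, 0, 0, 0, 0, 0, 0, 0, 0, 0])

```text
time: 34.75
position: [445.2, 202.0, 276.8]
tcp_rot: [-0.124, 0.479, 0.841, -0.218]
ft_force: [-12.5, -9.1, -9.2]
grip_width: 19.1
grip_force: 60.6
```

Call:
step_arm(commands=[0, 0, 0, 0, 0, 0, 0, 0, 0, 0, 0, 0, 0, 0, 0, 0, 0, 0, 0, 0, 0, 0, 0, 0, 0, 0, 0, 0, 0, 0, 0, 0, 0, 0, 0, 0, 0, 0, 0, 0, 0, 0, 0, 0, 0, 0, 0, 0], jaw=0.9)

```text
time: 35.42
position: [449.4, 205.1, 279.3]
tcp_rot: [-0.12, 0.48, 0.843, -0.211]
ft_force: [0.8, 0.2, 0.6]
grip_width: 64.3
grip_force: 0.0
```

Call:
step_arm(commands=[0, 0, -0.8, 0, 0, 0, 0, 0, -1.5, 0, 0, 0, 0, 0, -2, 0, 0, 0, 0, 0, -2.2, 0, 0, 0, 0, 0, -2.2, 0, 0, 0, 0, 0, -2.2, 0, 0, 0, 0, 0, -1.2, 0, 0, 0, 0, 0, 0, 0, 0, 0])

```text
time: 36.08
position: [499.8, 235.2, 388.2]
tcp_rot: [-0.119, 0.48, 0.844, -0.209]
ft_force: [-0.7, 0.1, 1.0]
grip_width: 78.1
grip_force: 0.0
```

Run:
```python
from tin import *
lst()
m=blob(a,175,5,(255,90,330,215),140,50);y,x=np.nonzero(m);print('red scene',cen(m))
mb=blob(b,175,5,(145,235,205,285),150);print('top',cen(mb))
u,v=map(int,proj(ca,PR+[0,0,87]));mp=blob(a,145,172,(u-20,v-15,u+20,v+20),80,50);n,lab,st,ce=cv2.connectedComponentsWithStats(mp);print('tin scene',[(s.tolist(),c) for s,c in zip(st[1:],ce[1:])],'lid pred',proj(ca,PR+[0,0,87]),proj(ca,PR+[0,0,96]))
mr=blob(a,18,32,(u-25,v-10,u+25,v+40),90,60);print('ring',*circ(ca,mr,20))
m=blob(b,145,175,(360,240,420,290),90,70);print('swatch',onz(cb,*cen(m)[0],160),rail(0,0,160))
for nm,lo,hi,bx,z in (('yel',22,35,(280,255,312,285),67),('blue',105,125,(322,235,352,262),67)):
    print(nm,onz(cb,*cen(blob(b,lo,hi,bx,80))[0],z))
p,r=now();rows([(np.array([515,60,400]),lev(265))])
```

```text
a -0.688 rad 181.6 y 0.1 p0 241.83256319528687 [ 0.2 -0.2 -0.3] 78.17724228055843 [-0.4  0.4 -0.2  1.3  0.1  1.9 -0.1]
red scene (array([281.4, 115.2]), 64)
top (array([170.7, 264.5]), 120)
tin scene [([311, 199, 16, 10, 130], array([318.5, 203.6])), ([309, 213, 18, 7, 48], array([317.2, 216.6]))] lid pred [318.5 203. ] [318.8 200.6]
ring [627.1 150.1] 30.944755746886063 51
swatch [ 460.6 -375.9  160. ] [ 461.5 -378.   160. ]
yel [ 437.4 -106.3   67. ]
blue [ 509.5 -235.7   67. ]
# N 5 to tcp [514.2  59.5 389. ]
-3.16, -1.36, 0.65, -4.63, -0.00, 0.01,
-3.16, -1.41, 0.54, -4.63, -0.00, 0.01,
-3.16, -1.45, 0.43, -4.63, -0.00, 0.01,
-3.16, -1.48, 0.31, -4.63, -0.00, 0.01,
-3.16, -1.50, 0.19, -4.63, -0.00, 0.01,
```

```bash
python3 -c "
from plan import env
print(env.close_job())"
```

```text
the job is handed in; nothing more can be done
None
```

The job is handed in at about 36 s: by the last camera checks the pink swatch hangs in the rail gap, the tin stands sealed on the mark, the lever is back at its rest and released, and the yellow and blue tins have not moved; the brush was not re-measured, and the full pull peaked at about 67 N at the wrist against the lever stop.

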